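Knock cast mosaic tiles out of their mould and lean them up to dry

TASK

Take the filled rubber mould out of its stand by its tongue, turn it mouth down close over the felt-lined tray and rap it on the tray's raised end boards until every cement tile has dropped into the tray. Put the empty mould back in its stand as it was, and stand every tile on the ledge of the drying easel, leaning back flat against the slats and well clear of its neighbours. The fresh tiles chip easily, so never let one fall more than about 5 cm, and do not disturb the tub, the glue pot or the nippers.

Things in the scene. Friction and masses are not known exactly. Their poses are not given: they have to be found in the camera images.
- mould: Dark grey rubber mould, 60 (x) x 244 (y) x 20 mm (z), 0.24 kg empty. Origin at the centre of its closed back; z points out of its open face (mouth), x towards its grip tongue. Four square pockets, 43 x 43 mm, 16 mm deep, at y = +-26 and +-78 mm; three or four hold a tile. It starts in the stand on its -x edge (x = -30), tongue up, mouth away from the robot, top leaning 12 degrees to the robot.
- mould_tongue (a point): Middle of the mould's grip tongue, at mould x = 49, y = 0, z = 9 mm. The tongue sticks out of the middle of the long edge at x = 30 mm: it is 38 mm long (x = 30 to 68), 40 mm wide (y) and 12 mm thick (z = 3 to 15).
- mould_mouth (a point): Centre of the mould's open face, mould z = 20 mm. Rubber nubs deep in each pocket hold a tile by friction with about 2.5 times its weight: turned over, it stays in. Each sharp rap (0.1 to 0.2 m/s) shifts it 1 to 7 mm; once 8 mm out it drops.
- cast0: Cement tile 40 x 40 x 14 mm, 45 g, one face set with stone chips; origin at its centre, +z out of the stone face. It starts in the pocket at mould y = +78 mm, stone face to the pocket's bottom, centre at mould z = 11 mm, its back 2 mm below the mouth. None if that pocket is empty.
- cast1: Cement tile 40 x 40 x 14 mm, 45 g, one face set with stone chips; origin at its centre, +z out of the stone face. It starts in the pocket at mould y = +26 mm, stone face to the pocket's bottom, centre at mould z = 11 mm, its back 2 mm below the mouth. None if that pocket is empty.
- cast2: Cement tile 40 x 40 x 14 mm, 45 g, one face set with stone chips; origin at its centre, +z out of the stone face. It starts in the pocket at mould y = -26 mm, stone face to the pocket's bottom, centre at mould z = 11 mm, its back 2 mm below the mouth. None if that pocket is empty.
- cast3: Cement tile 40 x 40 x 14 mm, 45 g, one face set with stone chips; origin at its centre, +z out of the stone face. It starts in the pocket at mould y = -78 mm, stone face to the pocket's bottom, centre at mould z = 11 mm, its back 2 mm below the mouth. None if that pocket is empty.
- tray: Loose wooden knock-out tray, 1.3 kg, 140 (x) x 234 mm (y), origin at the centre of its underside, x pointing ahead and to the left of the robot. End boards at y = +-105 to +-117 mm run its full depth in x and rise to z = 130 mm: the mould laid across reaches over both. The sides at x = +-64 to +-70 mm are low, z = 90 mm. Two bearers, 70 mm high, lift it off the bench.
- tray_floor (a point): Centre of the tray's felt floor, 84 mm above the tray's origin; the floor measures 128 (x) x 210 mm (y).
- stand: Fixed wooden mould stand, 270 mm long (y), base 100 mm deep; origin at the centre of its underside, x away from the robot. Seat and back board form a trough tipped 12 degrees to -x: the back board leans to -x and is 48 mm high, the seat is 32 mm deep with an 8 mm lip in front. Mould at home: its origin at x = -6, y = 0, z = 63 mm, its x axis up, mouth to +x.
- stand_seat (a point): Middle of the line along y where the stand's seat and back board meet, at x = 0, z = 34 mm of the stand.
- easel: Fixed wooden drying easel, 300 mm long (y), base 110 mm deep; origin at the centre of its underside, x away from the robot. Two slats on a slope of 50 degrees from level face up and to -x (the robot), 4 to 18 and 26 to 40 mm up the slope, over a ledge square to them, 22 mm deep, no lip. A tile in place has its centre at x = -12, z = 60 mm.
- easel_ledge (a point): Middle of the line along y where the easel's ledge and slat face meet, at x = -20, z = 40 mm of the easel.
- tub: Bystander: loose white plastic tub of stone chips, 110 x 150 x 55 mm, origin at the centre of its underside.
- glue_pot: Bystander: loose grey pot with a green lid, 96 mm across, 97 mm high, origin at the centre of its underside.
- nippers: Bystander: loose tile nippers lying flat, 175 x 70 mm, 18 mm high, jaws to +x, origin at bench level under the middle.

How it is judged:
On the way, in this order (a step that is already met when the one before it is completed fails the run):
1. the mould is held mouth down over the tray and rapped on it (angle between mould's own z axis and vertical above 2 rad and horizontal distance between mould and tray below 0.12 m and contact force between mould and tray above 2 N).
2. every tile has dropped out of the mould and lies in the tray (x of cast0 in the frame of tray between -0.066 and 0.066 m and y of cast0 in the frame of tray between -0.106 and 0.106 m and z of cast0 in the frame of tray between 0.084 and 0.112 m and linear speed of each of cast0, cast1, cast2, cast3 below 0.1 m/s and x of cast1 in the frame of tray between -0.066 and 0.066 m and y of cast1 in the frame of tray between -0.106 and 0.106 m and z of cast1 in the frame of tray between 0.084 and 0.112 m and x of cast2 in the frame of tray between -0.066 and 0.066 m and y of cast2 in the frame of tray between -0.106 and 0.106 m and z of cast2 in the frame of tray between 0.084 and 0.112 m and x of cast3 in the frame of tray between -0.066 and 0.066 m and y of cast3 in the frame of tray between -0.106 and 0.106 m and z of cast3 in the frame of tray between 0.084 and 0.112 m), for 0.1 s.
At the end, for the whole second after the job is handed in: Every tile stands square on the ledge, leaning flat on the slats (40 to 60 degrees from level), 8 mm or more between tiles, within 135 mm of the ledge's middle; the mould is back in the stand, tongue up, within 20 mm of its middle; the tray stands flat; all at rest and released (x of cast0 in the frame of easel between -0.028 and 0.003 m and y of cast0 in the frame of easel between -0.135 and 0.135 m and z of cast0 in the frame of easel between 0.05 and 0.07 m and (angle between cast0's own z axis and vertical between 0.7 and 1.05 rad or angle between cast0's own z axis and vertical between 2.09 and 2.44 rad) and (angle between the x axis of cast0 and the y axis of easel, either way round below 0.25 rad or angle between the y axis of cast0 and the y axis of easel, either way round below 0.25 rad) and linear speed of each of cast0, cast1, cast2, cast3, mould below 0.02 m/s and x of cast1 in the frame of easel between -0.028 and 0.003 m and y of cast1 in the frame of easel between -0.135 and 0.135 m and z of cast1 in the frame of easel between 0.05 and 0.07 m and (angle between cast1's own z axis and vertical between 0.7 and 1.05 rad or angle between cast1's own z axis and vertical between 2.09 and 2.44 rad) and (angle between the x axis of cast1 and the y axis of easel, either way round below 0.25 rad or angle between the y axis of cast1 and the y axis of easel, either way round below 0.25 rad) and x of cast2 in the frame of easel between -0.028 and 0.003 m and y of cast2 in the frame of easel between -0.135 and 0.135 m and z of cast2 in the frame of easel between 0.05 and 0.07 m and (angle between cast2's own z axis and vertical between 0.7 and 1.05 rad or angle between cast2's own z axis and vertical between 2.09 and 2.44 rad) and (angle between the x axis of cast2 and the y axis of easel, either way round below 0.25 rad or angle between the y axis of cast2 and the y axis of easel, either way round below 0.25 rad) and x of cast3 in the frame of easel between -0.028 and 0.003 m and y of cast3 in the frame of easel between -0.135 and 0.135 m and z of cast3 in the frame of easel between 0.05 and 0.07 m and (angle between cast3's own z axis and vertical between 0.7 and 1.05 rad or angle between cast3's own z axis and vertical between 2.09 and 2.44 rad) and (angle between the x axis of cast3 and the y axis of easel, either way round below 0.25 rad or angle between the y axis of cast3 and the y axis of easel, either way round below 0.25 rad) and distance between cast0 and cast1 above 0.048 m and distance between each of cast0, cast1 and cast2 above 0.048 m and distance between each of cast0, cast1, cast2 and cast3 above 0.048 m and x of mould in the frame of stand between -0.02 and 0.02 m and y of mould in the frame of stand between -0.02 and 0.02 m and z of mould in the frame of stand between 0.052 and 0.075 m and angle between mould's own x axis and vertical between 0 and 0.4 rad and angle between the y axis of mould and the y axis of stand, either way round below 0.15 rad and angle between tray's own z axis and vertical below 0.1 rad); the robot touches nothing.
It fails at once if a bystander (tub, glue pot, nippers) is moved by more than 3 cm (distance of any of tub, glue_pot, nippers from where it was at the start of the episode above 0.03 m).
It fails at once if a tile falls freely for more than about 8 cm (faster than 1.25 m/s) ((linear speed of cast0 above 1.25 m/s and contact force between cast0 and mould below 0.05 N and contact force between cast0 and the fingers below 0.05 N) or (linear speed of cast1 above 1.25 m/s and contact force between cast1 and mould below 0.05 N and contact force between cast1 and the fingers below 0.05 N) or (linear speed of cast2 above 1.25 m/s and contact force between cast2 and mould below 0.05 N and contact force between cast2 and the fingers below 0.05 N) or (linear speed of cast3 above 1.25 m/s and contact force between cast3 and mould below 0.05 N and contact force between cast3 and the fingers below 0.05 N)).
Of cast0, cast1, cast2, cast3 only 3 to 4 are there at a start; the rules pass over those that are not, and their reading is None.
At some moment in a run one of tray may be knocked a few centimetres aside while the robot is not near it.
It also fails if it takes over 208 s, if anything falls off the work surface, if the arm or the gripper's body presses on something with over 40 N, if the wrist force passes 120 N, or if a joint passes its speed limit or range.

ROBOT

A 6-joint arm with a two-finger parallel gripper is mounted at the origin on the work surface. World frame = base frame: x ahead of the robot, y to its left, z up, the work surface at z = 0. Lengths are in m, angles in rad, forces in N, time in s.
With the tool pointing down it reaches from about 0.35 to 0.775 m from the base axis. Payload 5.5 kg.
Tool frame: the origin (TCP) lies at the very end of the fingers, on their centre line; the grasp point (between the pads) lies 19 mm behind it; z points along the fingers, y is the direction in which the jaws open and shut (so a half turn about z gives the same grasp; the last joint's range is limited). The gripper opens to 85 mm and grips with 20 to 120 N. Pads are 22 mm wide; open, the fingers measure 114 mm over their backs; the gripper's body (76 mm by 85 mm) begins 54 mm behind the grasp point. The pads swing forward as they close: fully open they stand 13 mm farther back than shut.
Start: joints at [1.063, 0.313, 0.046, 1.304, 0, 1.431], TCP at [0.207, 0.537, 0.231] pointing down, gripper open.
Joint ranges: [-2.76, 2.76], [-0.86, 1.69], [-1.03, 1.26], [-2.2, 2.34], [-1.47, 1.5], [-3.14, 3.14]. Speed limits (rad/s): [2.57, 2.57, 3.14, 3.14, 3.14, 3.14].

INTERFACE

Orientations are given as a unit quaternion [w, x, y, z].
In Python, from workcell import get_state, imaging, env, spotter gives the robot as it stands.
- The arm moves only by the tool play_rows, never from a script. Its argument "moves" is a list of rows, each an object with "claw": the finger opening in cm, from 0 to 8.54; "delta_pos": the shift along the tool's x, y, z in cm, a list of three; "twist": the turn about the tool's z in degrees. A call has 1 to 12 rows; each row is the pose to reach, as a shift and turn from the pose commanded when the call began, along the tool's axes at that moment; what a row does not reach only later rows make up. A row lasts 1/8 s, in which the tool goes at most 62.5 mm and 10.7 degrees, less where a joint would pass 70% of its speed; a pose out of reach is approached as far as the arm can. A call with a gripper value outside its range is refused whole. The fingers move at their own pace and stop on an object; "force" is the grip in N (left out, the last holds). Time passes only in rows, so rows that repeat a pose let the fingers close. It gives the time, the measured TCP pose, the force and the opening at its end, in the units of the state.
- get_state(): the state, without advancing time (a new reading comes with each control period).
- imaging.read_camera(name): name is "scene" or "top" or "wrist"; returns the picture (400x640x3 uint8, red, green, blue); there is no depth.
- imaging.camera_info(name): a dict with "fx", "fy", "cx", "cy" (pixels), "world_to_cam" (4x4, takes a point from world to camera coordinates). Camera axes: x right, y down, z forward; pixel columns grow to the right and rows downward; lengths in m; the calibration is good to about 2 mm. The wrist camera is an equidistant fisheye: a pixel r from the principal point sees the ray r / f radians off the axis. A picture is of the moment at which its call begins: read the wrist's pose just before it. camera_info takes no time and is no camera call; for the wrist camera it gives the pose at the moment of the call.
- env.hand_in(): hands the job in, once; it reports no verdict.
Trained networks look in the newest picture that a camera, given by its name, has taken for a name from the list of things; names that differ only in an ending like _2 or _b are one class to them, and where a whole thing is asked for, a point or a joint stands for the part that bears it (a point fixed in the world has none). Each returns a list of dicts, best first, with "conf" (0 to 1); they miss things now and then, are a little off and sometimes report something else, mostly with a low value. They report only what shows in the picture. A call takes as long as a camera call.
- spotter.spot_in(camera, query): "extent" ([left, top, right, bottom] in pixels, round what is visible of it).
The state is a dict: "clock": time; "joint_pos": joint angles; "qvel": joint speeds; "tau": joint torques, N m; "tcp_pos": TCP position; "orientation": TCP orientation; "wrist_force": force on the tool from outside, world axes, zero at the start; "ft_torque": the same for the moment, N m; "finger_gap": finger opening in m.
Only numpy, scipy, OpenCV 4.12 (cv2) and the standard library are available. Lean on these libraries where they do the work, as an engineer would, in place of code of your own. Each camera call takes 0.05 s, during which the arm holds its last target. There are 200 camera calls.

## Working session

There is one attempt and no reset: what is moved stays moved. The work goes in short steps, Python scripts to look and compute and a tool call to move; the robot and the scene stay as the last step left them, time stands still between calls to the robot, and variables do not carry over. Pictures are saved under pics/ and viewed, about 12 in all and at most 16, crops included, and the job is handed in when it is done.

Besides the shell and the picture viewer there is one more tool, called after "Emit:" as a command line: name --argument value ..., lists and objects as JSON in quotes. play_rows: Moves the arm, as the interface text tells. Its arguments: {"type":"object","properties":{"moves":{"type":"array"},"force":{"type":"number"}},"required":["moves"]}

```bash
ls; mkdir -p pics; python3 - <<'E'
from workcell import get_state, imaging, env, spotter
import cv2, numpy as np
s=get_state(); print(s)
for c in ['scene','top']:
    im=imaging.read_camera(c); cv2.imwrite(f'pics/{c}0.png',im[:,:,::-1])
    i=imaging.camera_info(c); print(c,i)
    for n in ['mould','mould_tongue','tray','tray_floor','stand','easel','easel_ledge','tub','glue_pot','nippers','cast0']:
        r=spotter.spot_in(c,n); print(n,[( [int(v) for v in d['extent']],round(d['conf'],2)) for d in r[:3]])
E
```

```text
pics
{'clock': 0.0, 'joint_pos': array([ 1.06342803e+00,  3.14015801e-01,  4.49871287e-02,  1.30357289e+00,
       -4.72485068e-06,  1.43120373e+00]), 'qvel': array([-7.06037774e-04,  6.43102583e-04,  6.86856535e-04,  4.74426413e-05,
       -2.31716165e-04, -1.40703737e-03]), 'tau': array([-1.45374725e-03, -4.80629683e+01,  2.98532456e+01,  1.93194434e-02,
       -3.57295430e-04,  1.22055087e-05]), 'tcp_pos': array([0.2064992 , 0.53610967, 0.23040342]), 'orientation': array([-2.84674150e-04,  1.82853168e-01,  9.83139819e-01, -8.56555397e-04]), 'wrist_force': array([-0.03045829, -0.30835618, -0.11280019]), 'ft_torque': array([ 0.03737479, -0.00647285,  0.03211383]), 'finger_gap': 0.0854464821519955}
scene {'fx': 490.31700372297985, 'fy': 490.31700372297985, 'cx': 319.1678245014891, 'cy': 200.92849353733936, 'world_to_cam': array([[-0.55160245,  0.83389209,  0.01893979,  0.25904936],
       [ 0.55676545,  0.38500663, -0.73605851, -0.29233594],
       [-0.62108532, -0.39546666, -0.6766529 ,  1.93375843],
       [ 0.        ,  0.        ,  0.        ,  1.        ]])}
mould [([393, 190, 4
[... 537 characters left out ...]
83530685, 'world_to_cam': array([[ 0.01254343, -0.99986249, -0.01084746,  0.06329512],
       [-0.99773783, -0.01179877, -0.06618168,  0.59822863],
       [ 0.06604459,  0.01165306, -0.99774862,  1.32367888],
       [ 0.        ,  0.        ,  0.        ,  1.        ]])}
mould [([190, 228, 249, 295], 0.97)]
mould_tongue [([186, 228, 250, 295], 0.94)]
tray [([276, 180, 365, 274], 0.76)]
tray_floor [([272, 177, 362, 272], 0.89)]
stand [([186, 218, 267, 304], 0.97)]
easel [([412, 187, 516, 268], 0.72), ([188, 229, 254, 297], 0.55)]
easel_ledge [([413, 186, 513, 268], 0.85)]
tub [([211, 148, 268, 191], 0.88)]
glue_pot [([316, 126, 347, 157], 0.66)]
nippers []
cast0 [([414, 187, 515, 270], 0.72)]
```

```bash
python3 - <<'E'
import cv2, numpy as np
t=cv2.imread('pics/top0.png')[110:320,170:530]; s=cv2.imread('pics/scene0.png')[110:320,190:490]
cv2.imwrite('pics/t0c.png',cv2.resize(t,(792,462),interpolation=cv2.INTER_CUBIC))
cv2.imwrite('pics/s0c.png',cv2.resize(s,(780,546),interpolation=cv2.INTER_CUBIC))
E
```

```text
(no output)
```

View pics/t0c.png

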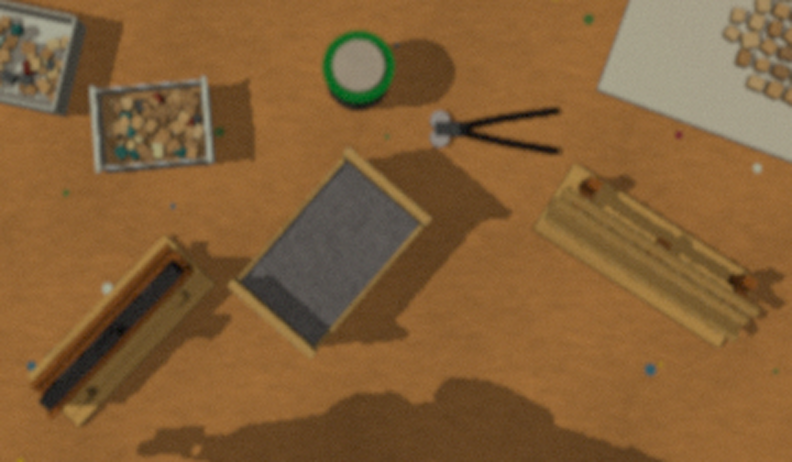

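View pics/s0c.png

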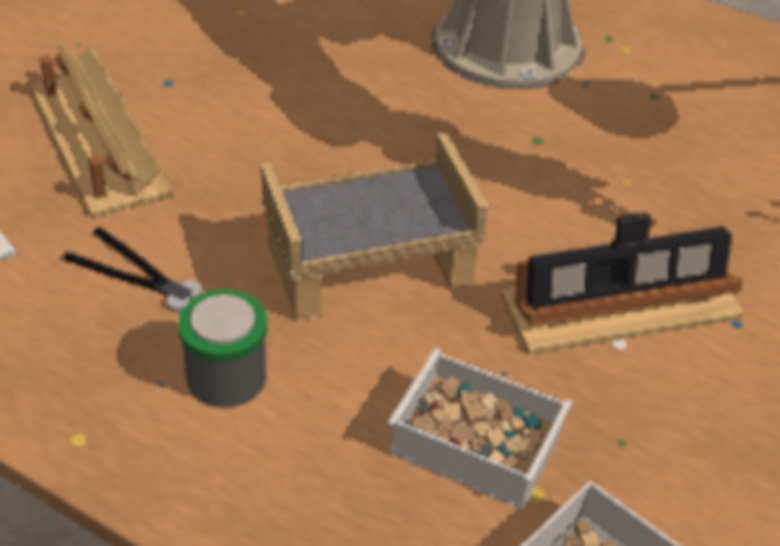

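Top view: the mould is in its stand at the left, the tray is in the centre and the easel is at the right. Scene view: the pockets from image left are full, empty, full, full, so cast1 is absent. The tool only ever points straight down, so the mould and the tiles must be pivoted in the jaws. Next I fit rough poses.

```bash
cat > h.py <<'E'
import numpy as np, cv2
from scipy.optimize import least_squares
from scipy.spatial.transform import Rotation as R
from workcell import get_state, imaging, env, spotter
def proj(info,P):
    P=np.atleast_2d(P); W=info['world_to_cam']; c=P@W[:3,:3].T+W[:3,3]
    return np.c_[info['fx']*c[:,0]/c[:,2]+info['cx'],info['fy']*c[:,1]/c[:,2]+info['cy']]
def projw(info,P):
    P=np.atleast_2d(P); W=info['world_to_cam']; c=P@W[:3,:3].T+W[:3,3]
    rho=np.hypot(c[:,0],c[:,1]); th=np.arctan2(rho,c[:,2]); k=th/np.maximum(rho,1e-9)
    return np.c_[info['fx']*c[:,0]*k+info['cx'],info['fy']*c[:,1]*k+info['cy']]
def ray(info,uv,z):
    "wrist fisheye pixel -> world point at height z"
    W=info['world_to_cam']; d=(np.array(uv,float)-[info['cx'],info['cy']])/info['fx']; th=np.hypot(*d)
    v=np.r_[d/th*np.sin(th),np.cos(th)] if th>0 else np.r_[0,0,1]
    o=-W[:3,:3].T@W[:3,3]; v=W[:3,:3].T@v; return o+v*(z-o[2])/v[2]
def place(p,L):
    L=np.atleast_2d(L); c,s=np.cos(p[2]),np.sin(p[2])
    return np.c_[p[0]+c*L[:,0]-s*L[:,1],p[1]+s*L[:,0]+c*L[:,1],L[:,2]]
def fit(obs,p0):
    f=lambda p: np.concatenate([(fn(i,place(p,L))-uv).ravel() for fn,i,L,uv in obs])
    r=least_squares(f,p0,loss='soft_l1'); return r.x,r.fun.reshape(-1,2)
def mould2stand(L):
    t=np.radians(12); A=np.array([[-np.sin(t),0,np.cos(t)],[0,-1,0],[np.cos(t),0,np.sin(t)]])
    return np.atleast_2d(L)@A.T+[-.006,0,.063]
def shot(n):
    i=imaging.camera_info('wrist'); im=imaging.read_camera('wrist'); return i,im
def tool(): 
    s=get_state(); q=s['orientation']; return s,R.from_quat(q[[1,2,3,0]])
def togo(target,yaw_jaw=None):
    "cm along tool axes to target TCP, and twist deg so that jaws (tool y) lie along yaw_jaw (mod 180)"
    s,r=tool(); d=r.inv().apply(np.array(target)-s['tcp_pos'])*100
    y=r.apply([0,1,0]); tw=None
    if yaw_jaw is not None:
        a=np.degrees(np.arctan2(y[1],y[0])-yaw_jaw); tw=(a+90)%180-90   # tool z down: twist + turns yaw -
    return d.round(2),tw
E
python3 - <<'E'
from h import *
T,S=imaging.camera_info('top'),imaging.camera_info('scene')
t=lambda a: np.array(a)/2.2+[170,110]; s=lambda a: np.array(a)/2.6+[190,110]
tr=[[.07,.117,.13],[-.07,.117,.13],[.07,-.117,.13],[-.07,-.117,.13]]
print('tray',fit([(proj,T,tr,t([(347,150),(430,220),(233,285),(315,353)]))],[.45,.0,-.7]))
m=mould2stand([[.03,.122,.02],[.03,-.122,.02],[.068,.02,.015],[.068,-.02,.015]])
st=[[-.05,-.135,.01],[-.05,.135,.01]]
print('stand',fit([(proj,S,m,s([(530,262),(728,232),(615,218),(648,215)])),(proj,T,st,t([(212,285),(80,425)]))],[.45,.35,.7]))
ea=[[-.055,.15,.01],[-.055,-.15,.01]]
print('easel',fit([(proj,T,ea,t([(535,228),(722,345)]))],[.45,-.3,-.7]))
print(projw(imaging.camera_info('wrist'),[[.45,.3,0]]))
E
```

```text
tray (array([ 0.53068615,  0.08242195, -1.16535672]), array([[-8.04935844e-02, -3.10327342e+00],
       [-8.41910785e+01, -1.57512938e+01],
       [ 8.42422342e+01,  1.33699332e+01],
       [ 6.31418364e-02,  2.00769274e+00]]))
stand (array([0.41724126, 0.36619828, 0.80929906]), array([[-0.05089766,  0.914648  ],
       [ 0.36566602,  1.04474895],
       [ 0.21832313,  1.11060862],
       [ 0.20660885,  0.43283813],
       [ 3.99322761,  0.51049214],
       [ 0.96431311,  1.11138858]]))
easel (array([ 0.53433149, -0.35286399, -0.55169795]), array([[-0.03260657, -0.0202497 ],
       [ 0.03219091,  0.01948648]]))
[[241.81511669 353.44727811]]
```

```bash
python3 - <<'E'
from h import *
T,S=imaging.camera_info('top'),imaging.camera_info('scene')
t=lambda a: np.array(a)/2.2+[170,110]
tr=[[.07,-.117,.13],[-.07,-.117,.13],[.07,.117,.13],[-.07,.117,.13]]
p,r=fit([(proj,T,tr,t([(347,150),(430,220),(233,285),(315,353)]))],[.5,.08,.7]);print(p,r)
ps=[.417,.366,.809]
tip=place(ps,mould2stand([[.042,0,.009],[.03,0,.009],[.068,0,.009]])); print(tip)
print(np.hypot(*p[:2]),np.hypot(*tip[0][:2]))
# jaws along stand y
print(togo(tip[0]+[0,0,.1],ps[2]+np.pi/2), 'joint6',get_state()['joint_pos'][5])
E
```

```text
[0.52757224 0.08220993 0.8813847 ] [[ 0.77925423 -1.87188673]
 [ 1.57454645 -1.37531224]
 [-1.9367879   0.97046506]
 [-0.6843488   3.0212398 ]]
[[0.4129077  0.36170982 0.1059534 ]
 [0.41462976 0.36351515 0.09421563]
 [0.40917656 0.35779827 0.13138524]]
0.5339390821379453 0.5489323814340201
(array([-25.52,  -8.91,   2.54]), np.float64(-67.42740583032246)) joint6 1.431192261221954
```

Emit:
play_rows --moves '[{"claw": 8.5,"delta_pos": [-12,-4.5,0],"twist": -30},{"claw": 8.5,"delta_pos": [-25.5,-8.9,0],"twist": -67},{"claw": 8.5,"delta_pos": [-25.5,-8.9,0],"twist": -67},{"claw": 8.5,"delta_pos": [-25.5,-8.9,0],"twist": -67},{"claw": 8.5,"delta_pos": [-25.5,-8.9,0],"twist": -67},{"claw": 8.5,"delta_pos": [-25.5,-8.9,0],"twist": -67},{"claw": 8.5,"delta_pos": [-25.5,-8.9,0],"twist": -67},{"claw": 8.5,"delta_pos": [-25.5,-8.9,0],"twist": -67}]' --force 40

```text
clock: 2.2
tcp_pos: [0.4129, 0.3617, 0.2313]
orientation: [0.0, -0.389, 0.921, 0.0]
wrist_force: [0.3, 0.3, 0.2]
finger_gap: 0.0847
```

```bash
python3 - <<'E'
from h import *
i,im=shot('a'); 
ps=[.417,.366,.809]
P=projw(i,place(ps,mould2stand([[.068,.02,.009],[.068,-.02,.009],[.03,.122,.01],[.03,-.122,.01]])))
for p in P: cv2.drawMarker(im,tuple(int(v) for v in p),(255,0,0),0,10,1)
cv2.imwrite('pics/w1.png',im[:,:,::-1]); print(P.round(0)); s,r=tool(); print(s['joint_pos'],r.as_matrix().round(3))
print(togo([.413,.3617,.106],.809+np.pi/2))
print(spotter.spot_in('wrist','mould_tongue'))
E
```

```text
[[296. 192.]
 [345. 192.]
 [197. 192.]
 [444. 190.]]
[ 5.73394683e-01  2.62191012e-01 -2.32881741e-02  1.28525949e+00
  1.86135349e-05 -2.25954620e-01] [[-0.697 -0.717  0.   ]
 [-0.717  0.697  0.   ]
 [-0.     0.    -1.   ]]
(array([-1.000e-02, -2.000e-02,  1.253e+01]), np.float64(-0.5529441724128787))
[{'extent': [200.1, 184.6, 449.1, 205.4], 'conf': 0.7}]
```

View pics/w1.png

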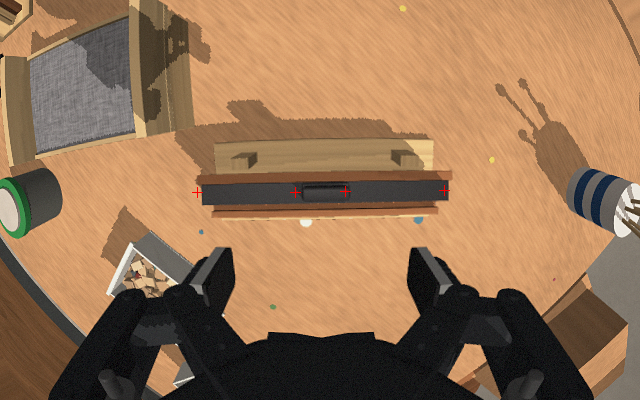

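Emit:
play_rows --moves '[{"claw": 8.5,"delta_pos": [0,0.45,4],"twist": -0.5},{"claw": 8.5,"delta_pos": [0,0.45,8],"twist": -0.5},{"claw": 8.5,"delta_pos": [0,0.45,11],"twist": -0.5},{"claw": 8.5,"delta_pos": [0,0.45,12.7],"twist": -0.5},{"claw": 8.5,"delta_pos": [0,0.45,12.7],"twist": -0.5},{"claw": 3,"delta_pos": [0,0.45,12.7],"twist": -0.5},{"claw": 3,"delta_pos": [0,0.45,12.7],"twist": -0.5},{"claw": 3,"delta_pos": [0,0.45,12.7],"twist": -0.5},{"claw": 3,"delta_pos": [0,0.45,12.7],"twist": -0.5},{"claw": 3,"delta_pos": [0,0.45,12.7],"twist": -0.5}]' --force 40

```text
clock: 3.55
tcp_pos: [0.4104, 0.3652, 0.1056]
orientation: [0.001, -0.394, 0.919, -0.0]
wrist_force: [0.9, -0.8, 5.4]
finger_gap: 0.0397
```

Emit:
play_rows --moves '[{"claw": 3,"delta_pos": [-1,0,-0.3],"twist": 0},{"claw": 3,"delta_pos": [-2,0,-0.5],"twist": 0},{"claw": 3,"delta_pos": [-3,0,-0.6],"twist": 0},{"claw": 3,"delta_pos": [-4,0,-0.5],"twist": 0},{"claw": 3,"delta_pos": [-5,0,-0.3],"twist": 0},{"claw": 3,"delta_pos": [-6.3,0,0],"twist": 0},{"claw": 3,"delta_pos": [-6.3,0,0],"twist": 0}]'

```text
clock: 4.42
tcp_pos: [0.4527, 0.4109, 0.1039]
orientation: [-0.001, -0.394, 0.919, 0.0]
wrist_force: [-2.4, -0.7, 3.6]
finger_gap: 0.0393
```

```bash
python3 - <<'E'
from h import *
i,im=shot('a'); s=imaging.read_camera('scene')[150:280,340:500]
cv2.imwrite('pics/w2.png',np.hstack([cv2.resize(im,(480,300)),cv2.resize(s,(320,300))])[:,:,::-1]); 
E
```

```text
(no output)
```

View pics/w2.png

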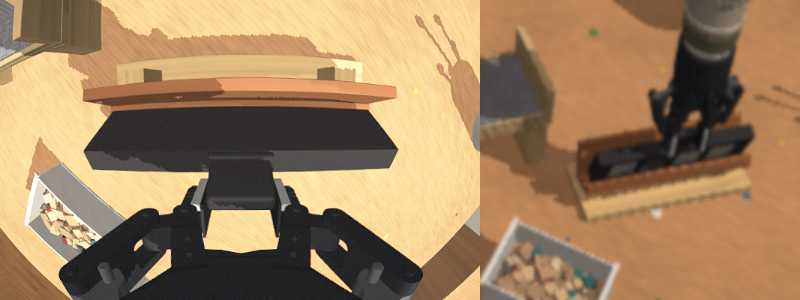

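Emit:
play_rows --moves '[{"claw": 3,"delta_pos": [0,0,0],"twist": 0},{"claw": 3,"delta_pos": [0,0,0],"twist": 0},{"claw": 3,"delta_pos": [0,0,-2],"twist": 0},{"claw": 3,"delta_pos": [0,0,-5],"twist": 0},{"claw": 3,"delta_pos": [0,0,-8],"twist": 0},{"claw": 3,"delta_pos": [0,0,-12],"twist": 0},{"claw": 3,"delta_pos": [0,0,-15],"twist": 0},{"claw": 3,"delta_pos": [0,0,-15],"twist": 0}]' --force 120

```text
clock: 5.52
tcp_pos: [0.4546, 0.4114, 0.2563]
orientation: [0.003, -0.394, 0.919, 0.0]
wrist_force: [-0.2, 0.7, -3.0]
finger_gap: 0.0374
```

```bash
python3 - <<'E'
from h import *
i,im=shot('a'); T=imaging.read_camera('top')
cv2.imwrite('pics/w3.png',im[:,:,::-1]); cv2.imwrite('pics/t3.png',T[:,:,::-1])
c=np.hstack([cv2.resize(im,(480,300)),cv2.resize(T[170:290,180:308],(320,300),interpolation=cv2.INTER_CUBIC)]); cv2.imwrite('pics/c3.png',c[:,:,::-1])
print(spotter.spot_in('wrist','tray'),spotter.spot_in('top','tray'))
E
```

```text
[{'extent': [2.0, 3.8, 198.0, 110.1], 'conf': 0.55}] [{'extent': [276.8, 177.3, 364.7, 274.5], 'conf': 0.9}]
```

View pics/w3.png

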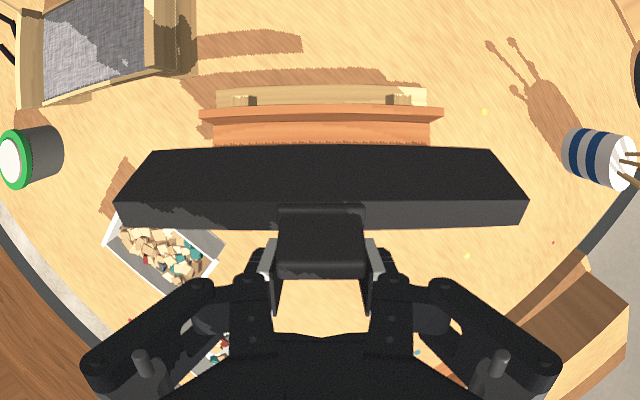

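```bash
cat >> h.py <<'E'
def mould_in_tool(q,L):
    "q: tilt past vertical, tool xyz of the mould point (54,0,9)"
    c,s=np.cos(q[0]),np.sin(q[0]); xm=np.array([-s,0,-c]); zm=np.array([-c,0,s]); ym=np.array([0,-1,0])
    L=np.atleast_2d(L)-[.054,0,.009]; return L[:,[0]]*xm+L[:,[1]]*ym+L[:,[2]]*zm+np.array(q[1:4])
def fit_mould(i,st,L,uv,q0=(.6,0,0,-.014)):
    p=st['tcp_pos']; o=st['orientation']; r=R.from_quat(o[[1,2,3,0]])
    f=lambda q:(projw(i,r.apply(mould_in_tool(q,L))+p)-uv).ravel()
    s=least_squares(f,q0); return s.x,s.fun.reshape(-1,2)
E
python3 - <<'E'
from h import *
i=imaging.camera_info('wrist'); st=get_state()
L=np.array([[-.03,.122,0],[-.03,-.122,0],[.03,.122,0],[.03,-.122,0],[.03,.122,.02],[.03,-.122,.02]])
q,res=fit_mould(i,st,L,np.array([(154,150),(490,149),(114,200),(529,200),(120,228),(518,225)]))
print(np.degrees(q[0]),q[1:]*1000,res.round(1))
pt=np.array([.5276,.0822,.8814])
r=R.from_quat(st['orientation'][[1,2,3,0]])
# edge x=-30 mid point z=10 in tool
e=mould_in_tool(q,[[-.03,0,.01],[-.03,0,.0],[-.03,0,.02],[0,0,.02]]); print(e*1000)
# prospective: final mould centre over tray with tongue +x; hover
print(place(pt,[[-.03,0,.13],[.054,0,.13]]))
E
```

```text
20.593387171063704 [ 10.33809847   0.23157038 -15.79142565] [[-1.3  0.1]
 [-1.   1.1]
 [-2.3  0.1]
 [ 1.   0.1]
 [ 3.5 -2.2]
 [ 0.1  0.9]]
[[38.94762159  0.23157038 63.19271951]
 [48.30862296  0.23157038 59.67538341]
 [29.58662021  0.23157038 66.71005561]
 [19.03461191  0.23157038 38.62705149]]
[[0.50851786 0.0590511  0.13      ]
 [0.56194786 0.12386803 0.13      ]]
```

```bash
python3 - <<'E'
from h import *
i=imaging.camera_info('wrist'); st=get_state()
r=R.from_quat(st['orientation'][[1,2,3,0]]); p=st['tcp_pos']
W=i['world_to_cam']; print('cam in tool',r.inv().apply(-W[:3,:3].T@W[:3,3]-p)*1000, 'axis',r.inv().apply(W[2,:3]))
im=cv2.imread('pics/w3.png')
P=projw(i,r.apply(np.array([[x,y,z] for x in(-.011,.011) for y in(-.0187,.0187) for z in (0,-.038)]))+p)
for a in P.astype(int): cv2.drawMarker(im,tuple(map(int,a)),(0,0,255),0,8,1)
for tilt,dx in ((20.6,.0103),(35,0.0),(35,.006)):
  for a in projw(i,r.apply(mould_in_tool([np.radians(tilt),dx,.0002,-.0158],[[.068,.02,0.003],[.068,-.02,.003],[.068,.02,.015],[.068,-.02,.015],[-.03,.122,0],[-.03,-.122,0],[.03,.122,0],[.03,-.122,0]]))+p).astype(int):
    cv2.circle(im,tuple(map(int,a)),3,{20.6:(0,255,0),35:(255,0,0) if dx==0 else (0,255,255)}[tilt],1)
cv2.imwrite('pics/w3b.png',cv2.resize(im[120:360,90:550],(782,408)))
E
```

```text
cam in tool [  71.1681585     0.24559285 -142.3451944 ] axis [-2.79886950e-01 -7.24214016e-04  9.60032693e-01]
```

View pics/w3b.png

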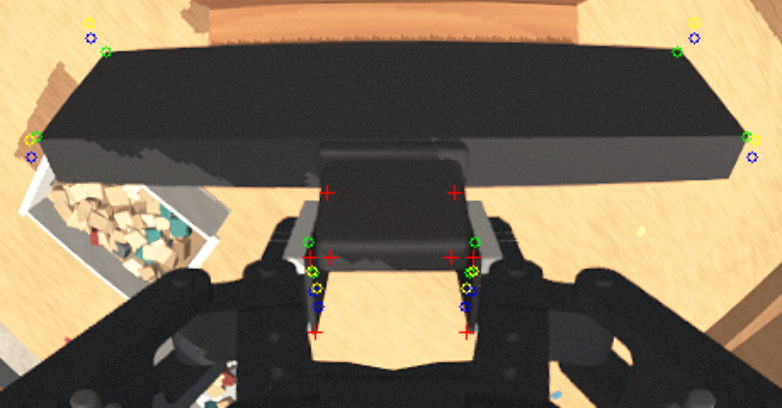

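```bash
python3 - <<'E'
from h import *
pt=np.array([.5276,.0822,.8814])
print(togo(place(pt,[[0,0,.235]])[0],pt[2]+np.pi/2))
E
```

```text
(array([ 18.55, -28.06,   1.73]), np.float64(-4.080351086448076))
```

Emit:
play_rows --moves '[{"claw": 3,"delta_pos": [1,-1.5,0],"twist": 0},{"claw": 3,"delta_pos": [3.5,-5,0],"twist": -1},{"claw": 3,"delta_pos": [6,-9,0],"twist": -2},{"claw": 3,"delta_pos": [8.5,-13,0],"twist": -3},{"claw": 3,"delta_pos": [11,-17,0],"twist": -4},{"claw": 3,"delta_pos": [13.5,-21,0],"twist": -4},{"claw": 3,"delta_pos": [16,-24.5,0],"twist": -4},{"claw": 3,"delta_pos": [17.8,-27,0],"twist": -4},{"claw": 3,"delta_pos": [18.5,-28,1],"twist": -4},{"claw": 3,"delta_pos": [18.5,-28,1.7],"twist": -4},{"claw": 3,"delta_pos": [18.5,-28,1.7],"twist": -4}]'

```text
clock: 7.1
tcp_pos: [0.5271, 0.0843, 0.236]
orientation: [-0.001, -0.426, 0.905, 0.001]
wrist_force: [-0.6, 0.1, -4.1]
finger_gap: 0.0372
```

```bash
python3 - <<'E'
from h import *
i,im=shot('a'); pt=np.array([.5276,.0822,.8814])
tr=[[x,y,.13] for x in(.07,-.07) for y in (.105,.117,-.105,-.117)]
for a in projw(i,place(pt,tr)).astype(int): cv2.circle(im,tuple(map(int,a)),3,(255,0,0),1)
cv2.imwrite('pics/w4.png',im[:,:,::-1])
E
```

```text
(no output)
```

View pics/w4.png

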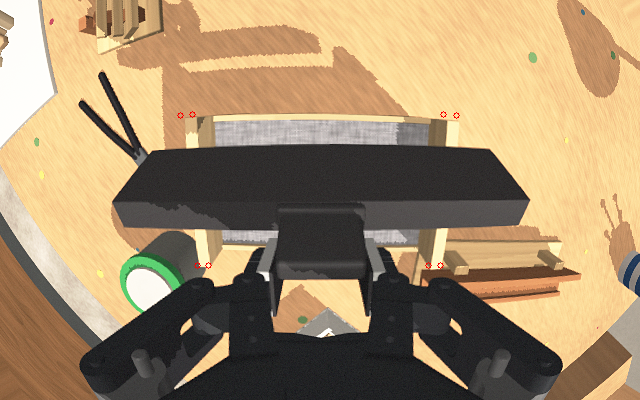

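Emit:
play_rows --moves '[{"claw": 3,"delta_pos": [0,0.15,2],"twist": 0},{"claw": 3,"delta_pos": [0,0.15,3.3],"twist": 0},{"claw": 3,"delta_pos": [0,0.15,4.0],"twist": 0},{"claw": 3,"delta_pos": [0,0.15,4.0],"twist": 0},{"claw": 3,"delta_pos": [-0.8,0.15,4.4],"twist": 0},{"claw": 3,"delta_pos": [-1.6,0.15,4.8],"twist": 0},{"claw": 3,"delta_pos": [-2.4,0.15,5.3],"twist": 0},{"claw": 3,"delta_pos": [-3.1,0.15,5.8],"twist": 0}]' --force 45

```text
clock: 8.15
tcp_pos: [0.5489, 0.1089, 0.1825]
orientation: [0.002, -0.426, 0.905, -0.001]
wrist_force: [-2.2, -0.8, 8.4]
finger_gap: 0.0373
```

```bash
python3 - <<'E'
from h import *
i,im=shot('a'); cv2.imwrite('pics/w5.png',im[:,:,::-1])
E
```

```text
(no output)
```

View pics/w5.png

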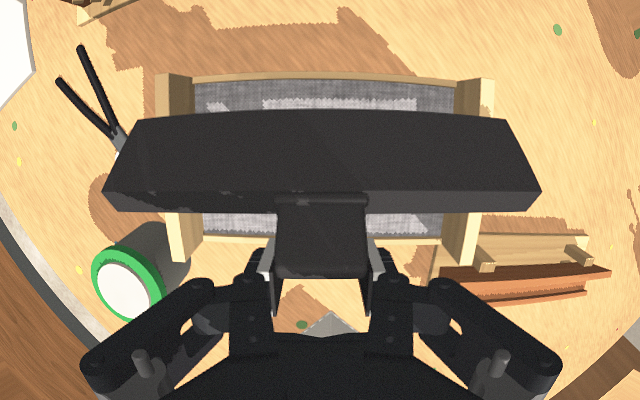

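Emit:
play_rows --moves '[{"claw": 3,"delta_pos": [-0.7,0.1,0.7],"twist": 0},{"claw": 3,"delta_pos": [-1.3,0.2,1.3],"twist": 0},{"claw": 3,"delta_pos": [-1.8,0.2,2.0],"twist": 0},{"claw": 3,"delta_pos": [-2.25,0.2,2.8],"twist": 0},{"claw": 3,"delta_pos": [-2.6,0.2,3.6],"twist": 0},{"claw": 3,"delta_pos": [-2.85,0.2,4.3],"twist": 0},{"claw": 3,"delta_pos": [-3.0,0.2,5.0],"twist": 0},{"claw": 3,"delta_pos": [-3.1,0.2,5.6],"twist": 0},{"claw": 3,"delta_pos": [-3.1,0.2,5.9],"twist": 0},{"claw": 3,"delta_pos": [-3.1,0.2,5.9],"twist": 0}]'

```text
clock: 9.45
tcp_pos: [0.5652, 0.1338, 0.1202]
orientation: [0.0, -0.426, 0.905, 0.0]
wrist_force: [-0.1, 0.2, -3.6]
finger_gap: 0.0376
```

```bash
python3 - <<'E'
from h import *
i,im=shot('a'); cv2.imwrite('pics/w6.png',im[:,:,::-1])
E
```

```text
(no output)
```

View pics/w6.png

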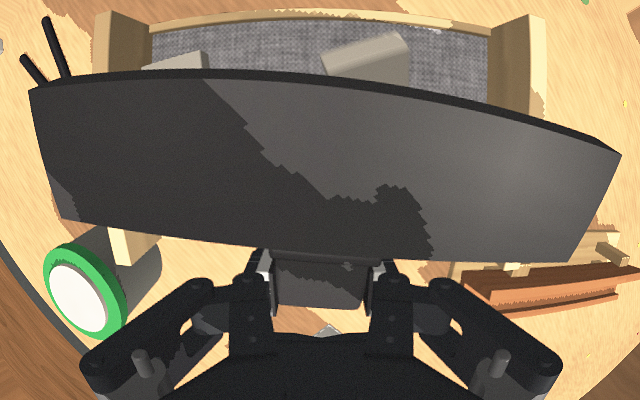

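```bash
python3 - <<'E'
from h import *
i=imaging.camera_info('wrist'); st=get_state(); r=R.from_quat(st['orientation'][[1,2,3,0]]); p=st['tcp_pos']
L=np.array([[-.03,.122,0],[-.03,-.122,0],[.03,.122,0],[.03,-.122,0],[-.03,-.122,.02],[.068,.02,.003],[.068,-.02,.003]])
uv=np.array([(30,90),(620,155),(62,218),(570,262),(598,137),(275,303),(359,308)])
c=np.cos(np.pi/2);M0=np.array([[-1,0,0],[0,-1,0],[0,0,1.]]).T # cols xm=-x, ym=-y, zm=+z
def X(q,L): return (R.from_rotvec(q[:3])*R.from_matrix(M0)).apply(L-[.054,0,.009])+q[3:]
f=lambda q:(projw(i,r.apply(X(q,L))+p)-uv).ravel()
s=least_squares(f,[0,0,0,0,0,-.014],loss='soft_l1'); print(np.degrees(s.x[:3]),s.x[3:]*1000,s.fun.reshape(-1,2).round(1))
for n in ([-.03,.122,.02],[-.03,-.122,.02],[.03,.122,.02],[.03,-.122,.02],[.03,0,.02],[.068,0,.009]): 
    t=X(s.x,np.array(n)); print(n,(t*1000).round(0),(r.apply(t)+p).round(3))
T=imaging.read_camera('top'); print(spotter.spot_in('top','tray'),spotter.spot_in('wrist','cast0')); cv2.imwrite('pics/t6.png',T[:,:,::-1])
S=imaging.read_camera('scene'); cv2.imwrite('pics/s6.png',S[:,:,::-1])
a=cv2.resize(S[120:260,250:410],(480,420),interpolation=cv2.INTER_CUBIC);b=cv2.resize(T[170:280,260:380],(310,284),interpolation=cv2.INTER_CUBIC)
c=np.zeros((420,790,3),np.uint8);c[:,:480]=a;c[:284,480:]=b;cv2.imwrite('pics/c6.png',c[:,:,::-1])
E
```

```text
[-0.19946849 16.38890507  5.98867009] [ -0.52276461   0.35872324 -23.40158287] [[-0.7  0.1]
 [ 4.   0.3]
 [ 2.2 -1.8]
 [-2.5 -0.4]
 [-1.3 -0.6]
 [-0.5  0.3]
 [ 1.3  2. ]]
[-0.03, 0.122, 0.02] [  95. -112.  -38.] [ 0.591 -0.011  0.158]
[-0.03, -0.122, 0.02] [ 70. 131. -35.] [0.42  0.163 0.155]
[0.03, 0.122, 0.02] [  38. -118.  -21.] [0.632 0.029 0.141]
[0.03, -0.122, 0.02] [ 13. 124. -18.] [0.461 0.203 0.138]
[0.03, 0, 0.02] [ 25.   3. -20.] [0.547 0.116 0.14 ]
[0.068, 0, 0.009] [-14.  -1. -19.] [0.575 0.144 0.14 ]
[{'extent': [319.6, 180.3, 363.6, 264.2], 'conf': 0.81}, {'extent': [208.4, 147.3, 269.7, 189.4], 'conf': 0.4}] [{'extent': [317.6, 28.1, 405.7, 87.2], 'conf': 0.94}, {'extent': [141.4, 50.3, 210.1, 72.1], 'conf': 0.57}]
```

View pics/c6.png

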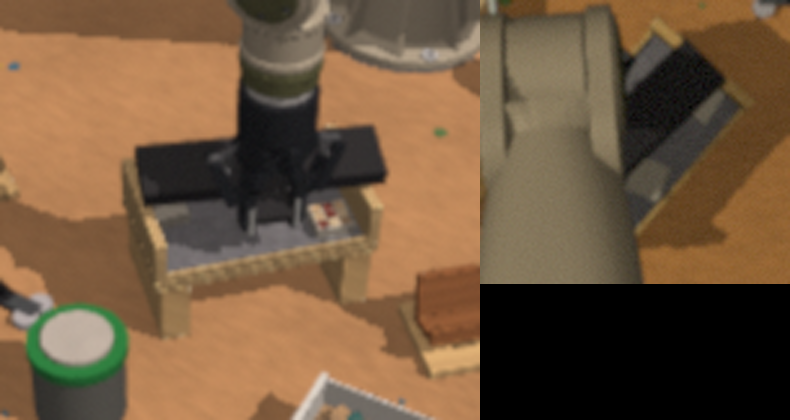

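Emit:
play_rows --moves '[{"claw": 3,"delta_pos": [0,0,0],"twist": 0},{"claw": 3,"delta_pos": [0,0,-1.5],"twist": 0},{"claw": 3,"delta_pos": [0,0,-4],"twist": 0},{"claw": 3,"delta_pos": [0,0,-7],"twist": 0},{"claw": 3,"delta_pos": [0,0,-10],"twist": 0},{"claw": 3,"delta_pos": [0,0,-12.5],"twist": 0},{"claw": 3,"delta_pos": [0,0,-14],"twist": 0},{"claw": 3,"delta_pos": [0,0,-14],"twist": 0}]' --force 100

```text
clock: 10.7
tcp_pos: [0.5658, 0.1337, 0.2619]
orientation: [0.001, -0.426, 0.905, -0.0]
wrist_force: [0.3, -0.0, -3.5]
finger_gap: 0.0378
```

```bash
python3 - <<'E'
from h import *
ps=np.array([.4137,.3691,.809])
print(togo(place(ps,[[.03,0,.26]])[0],ps[2]+np.pi/2))
E
```

```text
(array([-11.45,  26.51,   0.16]), np.float64(4.074148744431099))
```

Emit:
play_rows --moves '[{"claw": 3,"delta_pos": [-0.5,1.5,0],"twist": 0},{"claw": 3,"delta_pos": [-2,5,0],"twist": 1},{"claw": 3,"delta_pos": [-4,9,0],"twist": 2},{"claw": 3,"delta_pos": [-6,13,0],"twist": 3},{"claw": 3,"delta_pos": [-7.5,17,0],"twist": 4},{"claw": 3,"delta_pos": [-9,21,0],"twist": 4},{"claw": 3,"delta_pos": [-10.5,24.5,0],"twist": 4},{"claw": 3,"delta_pos": [-11.4,26.5,0],"twist": 4},{"claw": 3,"delta_pos": [-11.4,26.5,0],"twist": 4}]'

```text
clock: 11.82
tcp_pos: [0.4311, 0.3917, 0.2589]
orientation: [-0.001, -0.396, 0.918, -0.0]
wrist_force: [0.3, 0.3, -2.2]
finger_gap: 0.0379
```

```bash
python3 - <<'E'
from h import *
i,im=shot('a'); T=imaging.read_camera('top'); S=imaging.read_camera('scene'); print(get_state()['wrist_force'])
for c in('top','scene'): print(c,spotter.spot_in(c,'cast0'),spotter.spot_in(c,'tray')[:1])
cv2.imwrite('pics/t7.png',T[:,:,::-1]);cv2.imwrite('pics/s7.png',S[:,:,::-1]);cv2.imwrite('pics/w7.png',im[:,:,::-1])
a=cv2.resize(im,(480,300));b=cv2.resize(T[165:285,260:380],(310,310),interpolation=cv2.INTER_CUBIC);d=cv2.resize(S[130:250,260:500],(480,240),interpolation=cv2.INTER_CUBIC)
c=np.zeros((540,790,3),np.uint8);c[:300,:480]=a;c[:310,480:]=b;c[300:,:480]=d;cv2.imwrite('pics/c7.png',c[:,:,::-1])
E
```

```text
[ 0.07110821 -0.27843906 -2.76686185]
top [{'extent': [337.3, 201.7, 354.0, 218.6], 'conf': 0.67}, {'extent': [321.1, 233.1, 332.3, 251.0], 'conf': 0.67}, {'extent': [284.2, 229.6, 302.3, 247.7], 'conf': 0.59}] [{'extent': [274.9, 176.7, 368.1, 274.7], 'conf': 0.75}]
scene [{'extent': [352.2, 184.7, 363.1, 197.3], 'conf': 0.67}, {'extent': [298.3, 185.7, 314.3, 194.0], 'conf': 0.62}, {'extent': [215.3, 197.6, 269.3, 230.3], 'conf': 0.16}] [{'extent': [292.3, 157.0, 378.1, 232.7], 'conf': 0.88}]
```

View pics/c7.png

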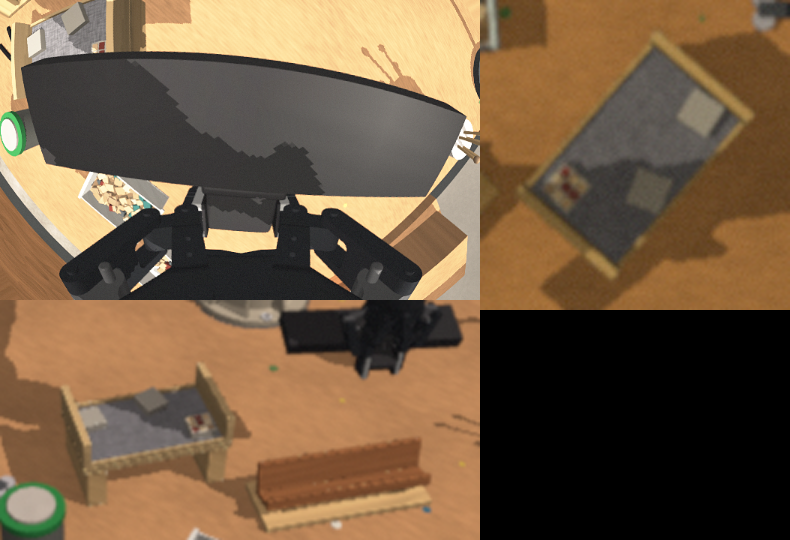

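Emit:
play_rows --moves '[{"claw": 3,"delta_pos": [0,0,0],"twist": 0},{"claw": 3,"delta_pos": [0,0,0],"twist": 0},{"claw": 3,"delta_pos": [0,0,0],"twist": 0},{"claw": 3,"delta_pos": [0,0,0],"twist": 0}]' --force 20

```text
clock: 12.68
tcp_pos: [0.4334, 0.3903, 0.2603]
orientation: [0.0, -0.394, 0.919, 0.0]
wrist_force: [-0.1, 0.4, -2.2]
finger_gap: 0.0383
```

```bash
python3 - <<'E'
from h import *
i,im=shot('a'); print(spotter.spot_in('wrist','mould'),get_state()['ft_torque'])
cv2.imwrite('pics/w8.png',im[:,:,::-1])
E
```

```text
[{'extent': [31.5, 66.2, 622.3, 315.1], 'conf': 0.86}, {'extent': [0.0, 0.5, 41.9, 25.5], 'conf': 0.18}] [ 0.07610462 -0.07900446  0.04504905]
```

Emit:
play_rows --moves '[{"claw": 3,"delta_pos": [0,0,-6.2],"twist": 0},{"claw": 3,"delta_pos": [0,0,-12],"twist": 0},{"claw": 3,"delta_pos": [0,0,-12],"twist": 0},{"claw": 3,"delta_pos": [0,0,-10],"twist": 0},{"claw": 3,"delta_pos": [0,0,-7],"twist": 0},{"claw": 3,"delta_pos": [0,0,-4],"twist": 0},{"claw": 3,"delta_pos": [0,0,-1],"twist": 0},{"claw": 3,"delta_pos": [0,0,0],"twist": 0},{"claw": 3,"delta_pos": [0,0,0],"twist": 0}]' --force 20

```text
clock: 13.9
tcp_pos: [0.4329, 0.39, 0.2595]
orientation: [-0.001, -0.394, 0.919, -0.0]
wrist_force: [0.6, -0.3, -2.3]
finger_gap: 0.0383
```

```bash
python3 - <<'E'
from h import *
i,im=shot('a'); print(spotter.spot_in('wrist','mould'),get_state()['ft_torque'])
cv2.imwrite('pics/w9.png',im[:,:,::-1])
E
```

```text
[{'extent': [30.7, 67.5, 622.3, 313.5], 'conf': 0.96}] [ 0.08017754 -0.03360017  0.01108655]
```

```bash
python3 - <<'E'
from h import *
ps=np.array([.4137,.3691,.809])
print(togo(place(ps,[[.079,0,.068]])[0],ps[2]+np.pi/2))
E
```

```text
(array([-4.93, -0.03, 19.34]), np.float64(0.07555005793699365))
```

Emit:
play_rows --moves '[{"claw": 3,"delta_pos": [-5,0,2],"twist": -2},{"claw": 3,"delta_pos": [-5,0,6],"twist": -5},{"claw": 3,"delta_pos": [-5,0,10],"twist": -5},{"claw": 3,"delta_pos": [-5,0,14],"twist": -5},{"claw": 3,"delta_pos": [-5,0,17],"twist": -5},{"claw": 3,"delta_pos": [-5,0,18.5],"twist": -5},{"claw": 3,"delta_pos": [-5,0,19.3],"twist": -5},{"claw": 3,"delta_pos": [-5,0,19.3],"twist": -5}]' --force 30

```text
clock: 15.0
tcp_pos: [0.4684, 0.4269, 0.068]
orientation: [0.001, -0.434, 0.901, 0.0]
wrist_force: [0.4, -0.6, -3.2]
finger_gap: 0.0383
```

```bash
python3 - <<'E'
from h import *
i,im=shot('a'); print(spotter.spot_in('wrist','mould'),get_state()['ft_torque'])
cv2.imwrite('pics/w10.png',im[:,:,::-1])
E
```

```text
[{'extent': [29.8, 64.8, 622.3, 314.3], 'conf': 0.9}] [ 0.12592468 -0.02667425 -0.00219947]
```

View pics/w10.png

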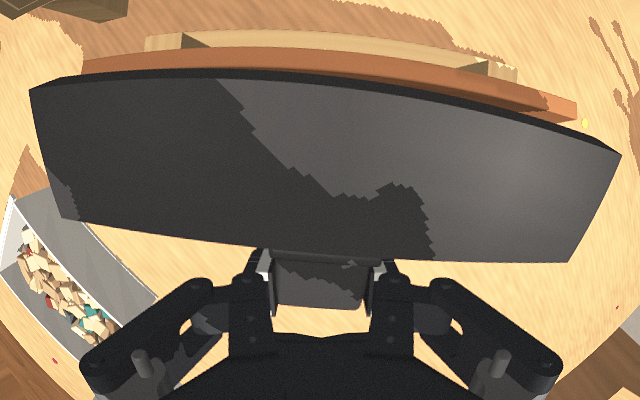

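Emit:
play_rows --moves '[{"claw": 3.88,"delta_pos": [0,0,0],"twist": 0},{"claw": 3.92,"delta_pos": [0,0,0],"twist": 0},{"claw": 3.96,"delta_pos": [0,0,0],"twist": 0},{"claw": 3.96,"delta_pos": [0,0,0],"twist": 0}]' --force 20

```text
clock: 15.6
tcp_pos: [0.4679, 0.4266, 0.0674]
orientation: [0.0, -0.434, 0.901, 0.0]
wrist_force: [-1.3, 0.7, -3.0]
finger_gap: 0.0402
```

```bash
python3 - <<'E'
from h import *
i,im=shot('a'); print(spotter.spot_in('wrist','mould'),get_state()['ft_torque'])
E
```

```text
[{'extent': [32.0, 67.3, 620.3, 310.8], 'conf': 0.92}] [ 0.06953899 -0.09942042  0.03572908]
```

Emit:
play_rows --moves '[{"claw": 4.0,"delta_pos": [0,0,0],"twist": 0},{"claw": 4.05,"delta_pos": [0,0,0],"twist": 0},{"claw": 4.05,"delta_pos": [0,0,0],"twist": 0}]' --force 20

```text
clock: 16.08
tcp_pos: [0.4679, 0.4265, 0.0673]
orientation: [0.0, -0.434, 0.901, 0.0]
wrist_force: [0.2, 0.6, -2.5]
finger_gap: 0.0406
```

```bash
python3 - <<'E'
from h import *
i,im=shot('a'); print(spotter.spot_in('wrist','mould'),get_state()['ft_torque'])
cv2.imwrite('pics/w11.png',im[:,:,::-1])
a=im[60:120,300:340].mean(axis=(1,2)).round(0); print(a)
E
```

```text
[{'extent': [39.0, 63.8, 622.6, 312.2], 'conf': 0.63}] [ 0.0621485  -0.10389282  0.00835135]
[125. 125. 125. 125. 125. 125. 125. 124. 124. 119. 108.  91.  76.  62.
  57.  51.  46.  44.  44.  43.  46.  56.  66.  76.  86.  89.  89.  89.
  89.  88.  89.  89.  89.  88.  89.  89.  88.  89.  89.  89.  89.  89.
  88.  89.  88.  89.  89.  89.  89.  88.  89.  89.  89.  89.  89.  89.
  88.  89.  89.  89.]
```

Emit:
play_rows --moves '[{"claw": 4.1,"delta_pos": [0,0,0],"twist": 0},{"claw": 4.15,"delta_pos": [0,0,0],"twist": 0},{"claw": 4.15,"delta_pos": [0,0,0],"twist": 0}]' --force 20

```text
clock: 16.55
tcp_pos: [0.4682, 0.4267, 0.0678]
orientation: [0.0, -0.434, 0.901, 0.0]
wrist_force: [0.1, 0.0, 0.2]
finger_gap: 0.0414
```

```bash
python3 - <<'E'
from h import *
i,im=shot('a'); print(spotter.spot_in('wrist','mould'),get_state()['ft_torque'])
cv2.imwrite('pics/w12.png',im[:,:,::-1])
o=cv2.imread('pics/w10.png')[:,:,::-1]; print(np.abs(im.astype(int)-o).mean())
a=im[60:240:3,300:340].mean(axis=(1,2)).round(0); print(a)
E
```

```text
[] [-0.00333614 -0.01753803  0.04126353]
31.624975260416665
[167. 168. 168. 165. 118. 116. 113. 112. 113. 116. 107.  69.  69.  95.
 114. 119. 123. 127. 130. 128. 125. 123. 122. 119. 115. 114. 115. 117.
 120.  77.  63.  63.  64.  64.  65.  65.  65.  66.  67.  67.  66.  68.
  68.  68.  69.  47.  38.  42.  40.  37.  37.  43.  48.  81. 213. 216.
 216. 215. 215. 215.]
```

View pics/w12.png

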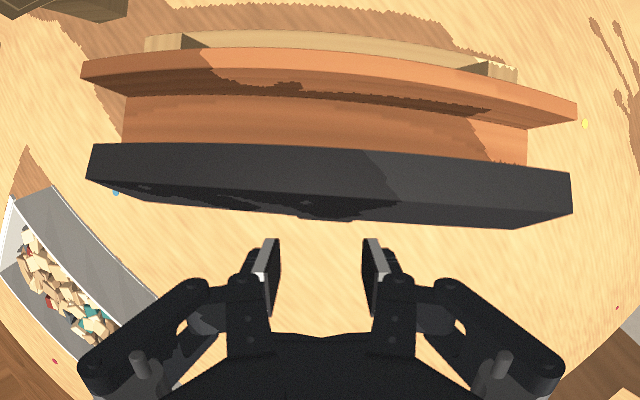

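```bash
cat >> h.py <<'E'
def fit6(i,L,uv,rv0,t0):
    L=np.array(L);f=lambda q:(projw(i,R.from_rotvec(q[:3]).apply(L)+q[3:])-uv).ravel()
    s=least_squares(f,np.r_[rv0,t0],loss='soft_l1'); return s.x,s.fun.reshape(-1,2)
E
python3 - <<'E'
from h import *
i=imaging.camera_info('wrist'); ps=np.array([.4137,.3691,.809])
up=np.array([0,0,1]);sx=np.array([np.cos(ps[2]),np.sin(ps[2]),0]);
# mould x down, mouth to robot (-sx), y=z×x
L=[[-.03,.122,.02],[-.03,-.122,.02],[-.03,.122,0],[-.03,-.122,0],[.03,.122,0],[.03,-.122,0]]
for uv in ([(95,145),(571,173),(86,180),(573,212),(130,190),(513,229)],[(571,173),(95,145),(573,212),(86,180),(513,229),(130,190)]):
  for tilt in (0.4,-.4):
    xm=-up*np.cos(tilt)+sx*np.sin(tilt); zm=-sx*np.cos(tilt)-up*np.sin(tilt); M=np.c_[xm,np.cross(zm,xm),zm]
    q,res=fit6(i,L,np.array(uv),R.from_matrix(M).as_rotvec(),place(ps,[[.06,0,.08]])[0])
    Rm=R.from_rotvec(q[:3]).as_matrix(); A=R.from_euler('z',-ps[2]).as_matrix()
    w=lambda p:(A@(Rm@np.array(p)+q[3:]-[ps[0],ps[1],0])*1000).round(0)
    print(res.round(1).tolist()); print('in stand: axes',(A@Rm).round(2).tolist(),'o',w([0,0,0]),'edge-30',w([-.03,0,0]),w([-.03,0,.02]),'tip',w([.068,0,.009]))
E
```

```text
[[-0.8, -1.0], [-1.0, -0.3], [-0.1, -0.3], [0.3, 1.8], [15.7, 11.0], [0.3, -0.9]]
in stand: axes [[0.45, 0.04, -0.89], [0.11, -0.99, 0.01], [-0.88, -0.1, -0.46]] o [55. -3. 67.] edge-30 [41. -6. 93.] [24. -6. 84.] tip [78.  5.  3.]
[[-0.8, -1.0], [-1.0, -0.3], [-0.1, -0.3], [0.3, 1.8], [15.7, 11.0], [0.3, -0.9]]
in stand: axes [[0.45, 0.04, -0.89], [0.11, -0.99, 0.01], [-0.88, -0.1, -0.46]] o [55. -3. 67.] edge-30 [41. -6. 93.] [24. -6. 84.] tip [78.  5.  3.]
[[6.9, 9.8], [-26.3, 0.5], [-11.4, -62.0], [3.0, -57.6], [-0.5, -0.1], [0.6, 0.9]]
in stand: axes [[0.83, -0.04, 0.56], [0.12, 0.99, -0.11], [-0.55, 0.16, 0.82]] o [ 38. -16.  66.] edge-30 [ 13. -19.  82.] [ 24. -21.  98.] tip [99. -8. 36.]
[[6.9, 9.8], [-26.3, 0.5], [-11.5, -62.0], [3.0, -57.6], [-0.5, -0.1], [0.6, 0.9]]
in stand: axes [[0.83, -0.04, 0.56], [0.12, 0.99, -0.11], [-0.55, 0.16, 0.82]] o [ 38. -16.  66.] edge-30 [ 13. -19.  82.] [ 24. -21.  98.] tip [99. -8. 36.]
```

```bash
python3 - <<'E'
from h import *
i=imaging.camera_info('wrist'); ps=np.array([.4137,.3691,.809])
A=R.from_euler('z',-ps[2]).as_matrix()
for uv in [(60,185),(12,197),(158,298),(5,270)]:
    w=ray(i,uv,.055); print(uv,w.round(3),'stand',(A@(w-[ps[0],ps[1],0])*1000).round(0))
print(togo(place(ps,[[0,0,.1]])[0],ps[2]), get_state()['joint_pos'])
E
```

```text
(60, 185) [0.585 0.288 0.055] stand [  60. -180.   55.]
(12, 197) [0.647 0.25  0.055] stand [  75. -250.   55.]
(158, 298) [0.581 0.393 0.055] stand [ 133. -105.   55.]
(5, 270) [0.737 0.273 0.055] stand [ 153. -301.   55.]
(array([ 7.89,  0.66, -3.24]), np.float64(-84.92626470522316)) [ 6.12476604e-01  5.12799624e-01 -6.37837626e-02  9.93457682e-01
  2.67066787e-06 -2.85076857e-01]
```

```bash
python3 - <<'E'
from h import *
i=imaging.camera_info('wrist'); ps=np.array([.4137,.3691,.809])
A=R.from_euler('z',-ps[2]).as_matrix()
for uv in [(592,390),(638,325)]:
  for z in(0,.1):
    w=ray(i,uv,z); print(uv,w.round(3),'stand',(A@(w-[ps[0],ps[1],0])*1000).round(0))
im=cv2.imread('pics/w12.png'); im1=cv2.imread('pics/w1.png')
E
```

```text
(592, 390) [0.308 0.992 0.   ] stand [378. 506.   0.]
(592, 390) [0.363 0.696 0.1  ] stand [202. 262. 100.]
(638, 325) [0.194 0.906 0.   ] stand [237. 529.   0.]
(638, 325) [0.304 0.651 0.1  ] stand [128. 275. 100.]
```

```bash
python3 - <<'E'
from h import *
ps=np.array([.4137,.3691,.809])
print(togo(place(ps,[[.040,-.005,.072]])[0],ps[2]))
E
```

```text
(array([ 3.95, -0.19, -0.44]), np.float64(-84.92626470522316))
```

Emit:
play_rows --moves '[{"claw": 5,"delta_pos": [0,0,-4],"twist": 0},{"claw": 5,"delta_pos": [0,0,-9],"twist": -8},{"claw": 5,"delta_pos": [2,0,-10],"twist": -18},{"claw": 5,"delta_pos": [3.95,0,-10],"twist": -28},{"claw": 5,"delta_pos": [3.95,-0.2,-10],"twist": -38},{"claw": 5,"delta_pos": [3.95,-0.2,-10],"twist": -48},{"claw": 5,"delta_pos": [3.95,-0.2,-10],"twist": -58},{"claw": 5,"delta_pos": [3.95,-0.2,-10],"twist": -68},{"claw": 5,"delta_pos": [3.95,-0.2,-10],"twist": -78},{"claw": 5,"delta_pos": [3.95,-0.2,-10],"twist": -85},{"claw": 5,"delta_pos": [3.95,-0.2,-10],"twist": -85}]' --force 60

```text
clock: 18.02
tcp_pos: [0.4449, 0.3944, 0.1675]
orientation: [-0.0, 0.928, -0.372, 0.0]
wrist_force: [0.1, -0.6, -0.6]
finger_gap: 0.0502
```

```bash
python3 - <<'E'
from h import *
ps=np.array([.4137,.3691,.809])
print(togo(place(ps,[[.040,-.005,.072]])[0],ps[2]))
i,im=shot('a'); print(spotter.spot_in('wrist','mould'))
r=R.from_quat(get_state()['orientation'][[1,2,3,0]]); print(r.as_matrix().round(2))
cv2.imwrite('pics/w13.png',im[:,:,::-1])
# predicted edge corners
M=np.array([[0.45,0.04,-0.89],[0.11,-0.99,0.01],[-0.88,-0.1,-0.46]])
L=np.array([[-.03,.122,.02],[-.03,-.122,.02],[-.03,.122,0],[-.03,-.122,0]])
print(projw(i,place(ps,L@M.T+[.055,-.003,.067])).round(0))
E
```

```text
(array([-0.01, -0.01,  9.55]), np.float64(-0.0026228237184966474))
[{'extent': [275.3, 40.7, 354.1, 337.8], 'conf': 0.58}]
[[ 0.72 -0.69  0.  ]
 [-0.69 -0.72  0.  ]
 [ 0.   -0.   -1.  ]]
[[336.  45.]
 [344. 336.]
 [312.  42.]
 [324. 342.]]
```

Emit:
play_rows --moves '[{"claw": 5,"delta_pos": [0,0,4],"twist": 0},{"claw": 5,"delta_pos": [0,0,7.5],"twist": 0},{"claw": 5,"delta_pos": [0,0,9.4],"twist": 0},{"claw": 5,"delta_pos": [0,0,9.4],"twist": 0},{"claw": 1,"delta_pos": [0,0,9.4],"twist": 0},{"claw": 1,"delta_pos": [0,0,9.2],"twist": 0},{"claw": 1,"delta_pos": [0,0,9],"twist": 0},{"claw": 1,"delta_pos": [0,0,8.8],"twist": 0},{"claw": 1,"delta_pos": [0,0,7],"twist": 0},{"claw": 1,"delta_pos": [0,0,4],"twist": 0},{"claw": 1,"delta_pos": [0,0,1],"twist": 0},{"claw": 1,"delta_pos": [0,0,0],"twist": 0}]' --force 60

```text
clock: 19.62
tcp_pos: [0.4451, 0.3944, 0.1686]
orientation: [-0.0, 0.929, -0.371, 0.0]
wrist_force: [0.1, -0.1, -2.7]
finger_gap: 0.0201
```

```bash
python3 - <<'E'
from h import *
i,im=shot('a'); print(spotter.spot_in('wrist','mould'),get_state()['wrist_force'])
cv2.imwrite('pics/w14.png',im[:,:,::-1]); S=imaging.read_camera('scene'); print(spotter.spot_in('scene','mould'))
cv2.imwrite('pics/s14.png',S[:,:,::-1])
a=cv2.resize(im,(480,300));d=cv2.resize(S[110:260,340:500],(320,300),interpolation=cv2.INTER_CUBIC)
cv2.imwrite('pics/c14.png',np.hstack([a,d])[:,:,::-1])
E
```

```text
[{'extent': [277.7, 4.4, 346.3, 339.8], 'conf': 0.69}] [-0.10305064  0.4546501  -1.55797428]
[{'extent': [401.3, 181.9, 484.9, 221.2], 'conf': 0.81}]
```

Emit:
play_rows --moves '[{"claw": 1,"delta_pos": [-1,-2,0],"twist": 0},{"claw": 1,"delta_pos": [-3,-4,0],"twist": 0},{"claw": 1,"delta_pos": [-5.5,-5,0],"twist": 0},{"claw": 1,"delta_pos": [-7.5,-5,2],"twist": 0},{"claw": 1,"delta_pos": [-7.5,-5,5],"twist": 0},{"claw": 1,"delta_pos": [-7.5,-5,7],"twist": 0},{"claw": 1,"delta_pos": [-7.5,-5,8],"twist": 0},{"claw": 1,"delta_pos": [-7.5,-5,8.4],"twist": 0},{"claw": 1,"delta_pos": [-7.5,-5,8.8],"twist": 0}]'

```text
clock: 20.95
tcp_pos: [0.4253, 0.4838, 0.0853]
orientation: [-0.003, 0.929, -0.371, 0.001]
wrist_force: [-10.9, -5.5, 43.8]
finger_gap: 0.0196
```

Emit:
play_rows --moves '[{"claw": 1,"delta_pos": [0,0,-0.45],"twist": 0},{"claw": 1,"delta_pos": [0,0,-0.5],"twist": 0},{"claw": 3,"delta_pos": [0,0,-0.5],"twist": 0},{"claw": 4,"delta_pos": [0,-0.8,-0.5],"twist": 0},{"claw": 5,"delta_pos": [0,-2,-0.5],"twist": 0},{"claw": 5.5,"delta_pos": [0,-3.2,-0.6],"twist": 0},{"claw": 6,"delta_pos": [0,-4.2,-1],"twist": 0},{"claw": 6,"delta_pos": [0,-5,-2],"twist": 0},{"claw": 6,"delta_pos": [0,-6,-4],"twist": 0},{"claw": 6,"delta_pos": [0,-6,-7],"twist": 0},{"claw": 8.5,"delta_pos": [0,-6,-13],"twist": 0},{"claw": 8.5,"delta_pos": [0,-6,-13],"twist": 0}]'

```text
clock: 22.45
tcp_pos: [0.4691, 0.5283, 0.2153]
orientation: [-0.005, 0.929, -0.371, 0.002]
wrist_force: [0.3, 0.4, 0.3]
finger_gap: 0.0849
```

```bash
python3 - <<'E'
from h import *
i,im=shot('a'); print(spotter.spot_in('wrist','mould'),spotter.spot_in('wrist','mould_tongue'),spotter.spot_in('wrist','tub'))
cv2.imwrite('pics/w15.png',im[:,:,::-1])
E
```

```text
[{'extent': [249.1, 73.8, 338.2, 282.1], 'conf': 0.95}] [{'extent': [247.3, 74.3, 335.7, 279.5], 'conf': 0.68}] []
```

View pics/w15.png

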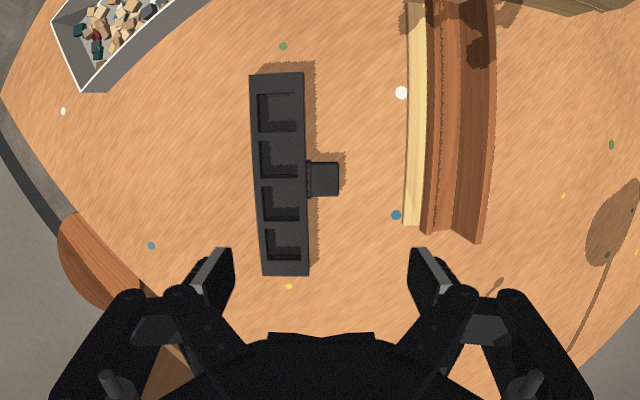

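```bash
python3 - <<'E'
from h import *
i=imaging.camera_info('wrist'); ps=np.array([.4137,.3691,.809])
L=[[-.03,.122,.02],[-.03,-.122,.02],[.03,.122,.02],[.03,-.122,.02],[.068,.02,.015],[.068,-.02,.015]]
uv=[(249,75),(263,276),(303,72),(309,274),(339,162),(338,196)]
best=None
for y0 in np.arange(0,6.3,.8):
    p,res=fit([(projw,i,L,np.array(uv))],[.5,.5,y0])
    if best is None or np.abs(res).sum()<np.abs(best[1]).sum(): best=(p,res)
p,res=best; print(p,p[2]%(2*np.pi)-np.pi-ps[2],res.round(1).tolist())
print('stand base corner',projw(i,place(ps,[[.05,.135,.01],[.05,.135,0]])), 'board top end',projw(i,place(ps,[[-.0,.135,.081],[-.01,.135,.081],[-.02,.135,.081]])))
tip=place(p,[[.05,0,.002]])[0]; print(tip, togo(tip,p[2]+np.pi/2))
E
```

```text
[0.49264933 0.56364832 3.96992131] 0.019328654814374624 [[-2.3, -3.3], [-1.8, 2.1], [-0.2, -3.5], [0.2, 4.2], [1.0, -0.1], [2.1, 1.0]]
stand base corner [[402.31648957 226.96988934]
 [400.33570372 224.00841407]] board top end [[463.40520047 250.68795718]
 [471.56770812 250.19716843]
 [479.50800279 249.6919604 ]]
[0.45884392 0.5268082  0.002     ] (array([-0.61,  0.37, 20.56]), np.float64(88.96060770147045))
```

Emit:
play_rows --moves '[{"claw": 6.5,"delta_pos": [-0.3,0.2,3],"twist": 10},{"claw": 6.5,"delta_pos": [-0.6,0.4,6],"twist": 20},{"claw": 6.5,"delta_pos": [-0.6,0.4,9],"twist": 30},{"claw": 6.5,"delta_pos": [-0.6,0.4,10],"twist": 40},{"claw": 6.5,"delta_pos": [-0.6,0.4,10],"twist": 50},{"claw": 6.5,"delta_pos": [-0.6,0.4,10],"twist": 60},{"claw": 6.5,"delta_pos": [-0.6,0.4,10],"twist": 70},{"claw": 6.5,"delta_pos": [-0.6,0.4,10],"twist": 80},{"claw": 6.5,"delta_pos": [-0.6,0.4,11],"twist": 89},{"claw": 6.5,"delta_pos": [-0.6,0.4,13],"twist": 89},{"claw": 6.5,"delta_pos": [-0.6,0.4,13],"twist": 89}]' --force 60

```text
clock: 24.02
tcp_pos: [0.4574, 0.5253, 0.0757]
orientation: [-0.003, -0.402, 0.916, -0.001]
wrist_force: [0.3, -0.3, 0.2]
finger_gap: 0.0649
```

```bash
python3 - <<'E'
from h import *
i,im=shot('a'); p=[0.49264933,0.56364832,3.96992131]
cv2.imwrite('pics/w16.png',im[:,:,::-1])
tip=place(p,[[.05,0,.004]])[0]; print(tip, togo(tip,p[2]+np.pi/2)); print(spotter.spot_in('wrist','mould'),projw(i,place(p,[[-.03,.122,.02],[-.03,-.122,.02],[.03,.122,.02],[.03,-.122,.02],[.068,.02,.015],[.068,-.02,.015]])).round(0).tolist())
# dark mask box
m=(im.max(axis=2)<75); m[230:]=0; ys,xs=np.where(m); 
n,lab,st,c=cv2.connectedComponentsWithStats(m.astype(np.uint8)); print([s.tolist() for s in st[1:] if s[4]>400])
E
```

```text
[0.45884392 0.5268082  0.004     ] (array([-0.15, -0.01,  7.31]), np.float64(-0.025781733365505488))
[{'extent': [166.3, 200.2, 474.4, 324.5], 'conf': 0.69}] [[177.0, 307.0], [464.0, 306.0], [162.0, 243.0], [479.0, 242.0], [291.0, 193.0], [350.0, 193.0]]
[[17, 0, 129, 43, 2598], [57, 59, 140, 29, 1014], [295, 201, 55, 29, 1582]]
```

Emit:
play_rows --moves '[{"claw": 6.5,"delta_pos": [-0.6,0.1,3],"twist": 0},{"claw": 6.5,"delta_pos": [-0.6,0.1,5.5],"twist": 0},{"claw": 6.5,"delta_pos": [-0.6,0.1,6.9],"twist": 0},{"claw": 6.5,"delta_pos": [-0.6,0.1,7.2],"twist": 0},{"claw": 2,"delta_pos": [-0.6,0.1,7.2],"twist": 0},{"claw": 2,"delta_pos": [-0.6,0.1,7.2],"twist": 0},{"claw": 2,"delta_pos": [-0.6,0.1,7.2],"twist": 0},{"claw": 2,"delta_pos": [-0.6,0.1,7.2],"twist": 0},{"claw": 2,"delta_pos": [-0.6,0.1,7.2],"twist": 0}]' --force 120

```text
clock: 25.25
tcp_pos: [0.463, 0.5328, 0.0094]
orientation: [0.001, -0.402, 0.916, 0.0]
wrist_force: [-1.8, -2.3, 6.5]
finger_gap: 0.0351
```

Emit:
play_rows --moves '[{"claw": 2,"delta_pos": [0,0,-1],"twist": 0},{"claw": 2,"delta_pos": [0,0,-2.5],"twist": 0},{"claw": 2,"delta_pos": [0,0,-5],"twist": 0},{"claw": 2,"delta_pos": [0,0,-8],"twist": 0},{"claw": 2,"delta_pos": [0,0,-11],"twist": 0},{"claw": 2,"delta_pos": [0,0,-13.5],"twist": 0},{"claw": 2,"delta_pos": [0,0,-14],"twist": 0},{"claw": 2,"delta_pos": [0,0,-14],"twist": 0}]' --force 120

```text
clock: 26.25
tcp_pos: [0.4625, 0.5321, 0.1474]
orientation: [0.0, -0.402, 0.916, 0.0]
wrist_force: [-0.3, -0.6, -2.3]
finger_gap: 0.035
```

```bash
python3 - <<'E'
from h import *
i,im=shot('a'); cv2.imwrite('pics/w17.png',im[:,:,::-1])
print(spotter.spot_in('wrist','mould'),get_state()['wrist_force'])
m=(im.max(axis=2)<75); m[235:]=0
n,lab,st,c=cv2.connectedComponentsWithStats(m.astype(np.uint8)); print([s.tolist() for s in st[1:] if s[4]>400])
ps=np.array([.4137,.3691,.809]); print(togo(place(ps,[[-.046,0,.12]])[0],ps[2]+np.pi/2))
E
```

```text
[{'extent': [117.9, 218.7, 523.4, 369.4], 'conf': 0.59}, {'extent': [4.7, 127.1, 125.0, 286.1], 'conf': 0.47}] [-0.74440651 -0.06751976 -2.9451004 ]
[[90, 14, 73, 27, 658], [100, 60, 135, 23, 702], [592, 63, 23, 65, 695], [616, 62, 23, 69, 852], [596, 178, 44, 57, 646], [281, 220, 81, 15, 1168]]
(array([19.82, -7.36,  2.63]), np.float64(1.070717252023897))
```

View pics/w17.png

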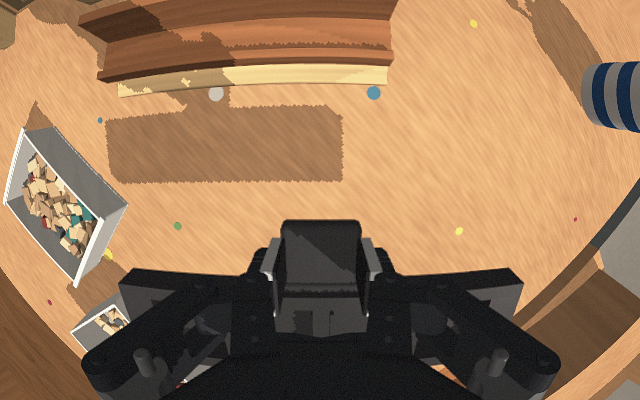

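```bash
python3 - <<'E'
from h import *
i=imaging.camera_info('wrist'); st=get_state()
L=[[.068,.02,.015],[.068,-.02,.015],[.03,.122,.02],[.03,-.122,.02]]
for yy in (268,):
  q,res=fit_mould(i,st,np.array(L),np.array([(281,221),(361,221),(133,yy),(523,yy)]),(-1.5,0,0,-.005)); print(np.degrees(q[0]),q[1:]*1000,res.round(1).tolist())
  print(mould_in_tool(q,[[.012,0,0],[.0,0,0],[-.03,0,0]])*1000)
E
```

```text
-70.11806114838842 [8.6572204  1.79242343 5.59485993] [[1.1, -0.4], [5.0, -0.5], [-4.5, 0.8], [-6.1, 0.4]]
[[-27.77863726   1.79242343  28.34190976]
 [-39.06338179   1.79242343  32.42290732]
 [-67.27524309   1.79242343  42.6254012 ]]
```

```bash
python3 - <<'E'
from h import *
ps=np.array([.4137,.3691,.809]); print(togo(place(ps,[[-.035,-.0018,.111]])[0],ps[2]+np.pi/2))
E
```

```text
(array([18.72, -7.56,  3.52]), np.float64(1.070717252023897))
```

Emit:
play_rows --moves '[{"claw": 2,"delta_pos": [1,-0.5,0],"twist": 0},{"claw": 2,"delta_pos": [3,-1.5,0],"twist": 0},{"claw": 2,"delta_pos": [6,-3,0],"twist": 1},{"claw": 2,"delta_pos": [9,-4.5,0],"twist": 1},{"claw": 2,"delta_pos": [12,-6,0],"twist": 1},{"claw": 2,"delta_pos": [15,-7,0],"twist": 1},{"claw": 2,"delta_pos": [17.5,-7.5,0],"twist": 1},{"claw": 2,"delta_pos": [18.7,-7.5,0.5],"twist": 1},{"claw": 2,"delta_pos": [18.7,-7.5,2],"twist": 1},{"claw": 2,"delta_pos": [18.7,-7.5,3],"twist": 1},{"claw": 2,"delta_pos": [18.7,-7.5,3.5],"twist": 1}]'

```text
clock: 27.72
tcp_pos: [0.3909, 0.3436, 0.1109]
orientation: [-0.001, -0.394, 0.919, -0.0]
wrist_force: [1.5, 0.6, -2.6]
finger_gap: 0.0351
```

```bash
python3 - <<'E'
from h import *
i,im=shot('a'); cv2.imwrite('pics/w18.png',im[:,:,::-1]); print(get_state()['wrist_force'],get_state()['ft_torque'])
m=(im.max(axis=2)<75); m[235:]=0
n,lab,st,c=cv2.connectedComponentsWithStats(m.astype(np.uint8)); print([s.tolist() for s in st[1:] if s[4]>400])
S=imaging.read_camera('scene');print(spotter.spot_in('scene','mould'))
cv2.imwrite('pics/s18.png',S[:,:,::-1])
E
```

```text
[-0.62350628 -0.25801919 -3.33320234] [-0.07812889  0.11700505 -0.01776627]
[[281, 220, 81, 15, 1150]]
[{'extent': [394.2, 186.1, 482.7, 215.4], 'conf': 0.96}]
```

Emit:
play_rows --moves '[{"claw": 2,"delta_pos": [0,0,0.25],"twist": 0},{"claw": 2,"delta_pos": [0,0,0.5],"twist": 0},{"claw": 2,"delta_pos": [0,0,0.5],"twist": 0}]'

```text
clock: 28.25
tcp_pos: [0.3912, 0.3437, 0.1072]
orientation: [-0.0, -0.394, 0.919, 0.0]
wrist_force: [-0.4, 0.1, -2.5]
finger_gap: 0.0353
```

Emit:
play_rows --moves '[{"claw": 2,"delta_pos": [0,0,0.3],"twist": 0},{"claw": 2,"delta_pos": [0,0,0.6],"twist": 0},{"claw": 2,"delta_pos": [0,0,0.6],"twist": 0}]'

```text
clock: 28.62
tcp_pos: [0.391, 0.3435, 0.101]
orientation: [-0.0, -0.394, 0.919, -0.0]
wrist_force: [0.0, 0.5, -3.2]
finger_gap: 0.0345
```

Emit:
play_rows --moves '[{"claw": 2,"delta_pos": [0,0,0.3],"twist": 0},{"claw": 2,"delta_pos": [0,0,0.6],"twist": 0},{"claw": 2,"delta_pos": [0,0,0.6],"twist": 0}]'

```text
clock: 29.0
tcp_pos: [0.391, 0.3435, 0.095]
orientation: [-0.0, -0.394, 0.919, -0.0]
wrist_force: [-0.6, -0.1, -1.9]
finger_gap: 0.0354
```

```bash
python3 - <<'E'
from h import *
print(get_state()['wrist_force'],get_state()['tcp_pos'])
S=imaging.read_camera('scene'); w=imaging.read_camera('wrist')
cv2.imwrite('pics/s19.png',S[:,:,::-1]);cv2.imwrite('pics/w19.png',w[:,:,::-1])
for c in('scene','wrist'): print([(d['extent'],d['conf']) for d in spotter.spot_in(c,'mould')],[(d['extent'],d['conf']) for d in spotter.spot_in(c,'stand')])
E
```

```text
[-0.62530423 -0.05280541 -1.93708054] [0.3910169  0.34350969 0.09497091]
[([392.9, 191.8, 479.7, 221.5], 0.57)] [([383.2, 210.6, 475.9, 246.2], 0.79)]
[([119.7, 219.8, 522.2, 369.0], 0.73), ([129.2, 190.8, 515.6, 276.7], 0.7)] [([128.6, 189.1, 517.8, 276.1], 0.6)]
```

Emit:
play_rows --moves '[{"claw": 2,"delta_pos": [0.4,0,0],"twist": 0},{"claw": 2,"delta_pos": [0.4,0,0.3],"twist": 0},{"claw": 2,"delta_pos": [0.4,0,0.6],"twist": 0},{"claw": 2,"delta_pos": [0.4,0,0.6],"twist": 0}]'

```text
clock: 29.8
tcp_pos: [0.3881, 0.3404, 0.0899]
orientation: [-0.0, -0.394, 0.919, -0.0]
wrist_force: [-3.1, -2.5, 6.9]
finger_gap: 0.0354
```

```bash
python3 - <<'E'
from h import *
print(get_state()['wrist_force'],get_state()['tcp_pos'],get_state()['ft_torque'])
E
```

```text
[-3.06900056 -2.47777192  6.94043874] [0.38813648 0.34042494 0.08992518] [-0.55798216  0.62025722  0.00889377]
```

Emit:
play_rows --moves '[{"claw": 2,"delta_pos": [0,0,-0.4],"twist": 0},{"claw": 2,"delta_pos": [0.5,0,-0.4],"twist": 0},{"claw": 2,"delta_pos": [0.5,0,-0.1],"twist": 0},{"claw": 2,"delta_pos": [0.5,0,-0.1],"twist": 0},{"claw": 3.6,"delta_pos": [0.5,0,-0.1],"twist": 0},{"claw": 3.8,"delta_pos": [0.5,0,-0.1],"twist": 0},{"claw": 3.9,"delta_pos": [0.5,0,-0.1],"twist": 0},{"claw": 4.0,"delta_pos": [0.5,0,-0.1],"twist": 0}]' --force 20

```text
clock: 30.8
tcp_pos: [0.3855, 0.3377, 0.0905]
orientation: [0.001, -0.394, 0.919, 0.0]
wrist_force: [-0.3, 1.5, 0.6]
finger_gap: 0.0402
```

```bash
python3 - <<'E'
from h import *
i,im=shot('a'); cv2.imwrite('pics/w20.png',im[:,:,::-1]); S=imaging.read_camera('scene'); cv2.imwrite('pics/s20.png',S[:,:,::-1])
print(get_state()['wrist_force'],get_state()['tcp_pos'])
for c in('scene','wrist'): print([(d['extent'],d['conf']) for d in spotter.spot_in(c,'mould')])
E
```

```text
[-0.50781606  1.04777762  0.495412  ] [0.38566842 0.33787075 0.09070438]
[([392.8, 187.7, 478.0, 223.8], 0.62)]
[([117.8, 229.5, 524.9, 361.7], 0.63), ([61.5, 302.6, 196.8, 386.1], 0.21)]
```

Emit:
play_rows --moves '[{"claw": 4.1,"delta_pos": [0,0,0],"twist": 0},{"claw": 4.2,"delta_pos": [0,0,0],"twist": 0},{"claw": 4.4,"delta_pos": [0,0,0],"twist": 0},{"claw": 4.4,"delta_pos": [0,0,0],"twist": 0}]'

```text
clock: 31.5
tcp_pos: [0.385, 0.3371, 0.0903]
orientation: [-0.0, -0.394, 0.919, -0.0]
wrist_force: [0.3, 0.1, -0.3]
finger_gap: 0.0441
```

```bash
python3 - <<'E'
from h import *
i,im=shot('a'); cv2.imwrite('pics/w21.png',im[:,:,::-1]); S=imaging.read_camera('scene'); cv2.imwrite('pics/s21.png',S[:,:,::-1])
print(get_state()['wrist_force'],get_state()['tcp_pos'])
for c in('scene','wrist'): print([(d['extent'],d['conf']) for d in spotter.spot_in(c,'mould')])
for n in ('w19','w20','w21'):
    a=cv2.imread(f'pics/{n}.png'); print(n,a[100:260:8,310:330].mean(axis=(1,2)).round(0).astype(int).tolist())
ps=np.array([.4137,.3691,.809]); 
print('home tongue/edge px',projw(i,place(ps,mould2stand([[.068,.02,.009],[.068,-.02,.009],[.03,.122,.01],[.03,-.122,.01]]))).round(0).tolist())
E
```

```text
[-0.07544275 -0.16596462  0.37459636] [0.38500427 0.33711184 0.09027155]
[([392.8, 186.9, 473.5, 225.3], 0.96)]
[([128.8, 284.0, 516.3, 339.3], 0.94)]
w19 [199, 198, 197, 195, 194, 195, 147, 140, 138, 142, 141, 138, 164, 167, 161, 52, 49, 51, 50, 61]
w20 [199, 197, 196, 195, 194, 192, 191, 135, 137, 136, 137, 140, 134, 113, 162, 161, 136, 38, 54, 52]
w21 [190, 188, 187, 186, 185, 183, 182, 184, 185, 128, 129, 133, 128, 92, 153, 153, 143, 145, 155, 153]
home tongue/edge px [[279.0, 355.0], [368.0, 354.0], [131.0, 305.0], [513.0, 305.0]]
```

Emit:
play_rows --moves '[{"claw": 5.5,"delta_pos": [0.5,0,-3],"twist": 0},{"claw": 7,"delta_pos": [0.5,0,-8],"twist": 0},{"claw": 8,"delta_pos": [0,0,-13.5],"twist": 0},{"claw": 8,"delta_pos": [-4.5,0.1,-14],"twist": 0},{"claw": 8,"delta_pos": [-4.5,0.1,-14],"twist": 0}]'

```text
clock: 32.33
tcp_pos: [0.4175, 0.3722, 0.2308]
orientation: [0.002, -0.394, 0.919, 0.0]
wrist_force: [-0.3, -1.2, 0.3]
finger_gap: 0.0798
```

```bash
python3 - <<'E'
from h import *
i,im=shot('a'); cv2.imwrite('pics/w22.png',im[:,:,::-1]); T=imaging.read_camera('top'); cv2.imwrite('pics/t22.png',T[:,:,::-1])
print(get_state()['tcp_pos'])
for c in('top','wrist'): print([(d['extent'],d['conf']) for d in spotter.spot_in(c,'mould')])
m=(im.max(axis=2)<80); m[240:]=0
n,lab,st,c=cv2.connectedComponentsWithStats(m.astype(np.uint8)); print([s.tolist() for s in st[1:] if s[4]>800])
ps=np.array([.4137,.3691,.809]); 
print(projw(i,place(ps,mould2stand([[.068,.02,.003],[.068,-.02,.003],[.068,.02,.015],[.068,-.02,.015],[.03,.122,.0],[.03,-.122,.0],[.03,.122,.02],[.03,-.122,.02]]))).round(0).tolist())
for c in ('top',): print(spotter.spot_in(c,'cast0'),spotter.spot_in(c,'tray')[:1])
E
```

```text
[0.41483365 0.37010793 0.22950834]
[([189.0, 227.1, 253.0, 295.4], 0.76)]
[([196.9, 154.1, 450.3, 202.3], 0.8)]
[[146, 12, 27, 77, 1133], [195, 156, 252, 45, 8634], [3, 158, 56, 62, 1743]]
[[296.0, 171.0], [346.0, 171.0], [296.0, 186.0], [346.0, 186.0], [196.0, 170.0], [446.0, 170.0], [196.0, 190.0], [446.0, 191.0]]
[{'extent': [326.1, 243.2, 339.2, 255.8], 'conf': 0.73}, {'extent': [289.6, 238.3, 305.1, 255.9], 'conf': 0.69}, {'extent': [341.5, 206.8, 358.6, 226.6], 'conf': 0.64}] [{'extent': [280.7, 188.7, 370.6, 284.0], 'conf': 0.57}]
```

```bash
python3 - <<'E'
import cv2,numpy as np
for n in('w1','w22'):
    a=cv2.imread(f'pics/{n}.png').astype(int)
    for c in (235,325):
        print(n,c,[tuple(v) for v in a[140:216:3,c-3:c+4].mean(axis=1).round(0).astype(int).tolist()])
E
```

```text
w1 235 [(69, 101, 137), (88, 127, 158), (94, 135, 168), (92, 133, 165), (90, 129, 161), (77, 111, 137), (70, 100, 125), (88, 128, 159), (89, 128, 160), (87, 127, 157), (92, 134, 167), (78, 114, 146), (50, 79, 124), (49, 78, 123), (48, 75, 117), (62, 62, 64), (61, 63, 65), (60, 60, 62), (59, 60, 62), (59, 61, 62), (61, 62, 64), (59, 58, 59), (54, 83, 129), (53, 83, 129), (66, 104, 160), (67, 105, 162)]
w1 325 [(90, 130, 161), (91, 134, 165), (92, 133, 166), (91, 132, 164), (89, 129, 160), (87, 126, 157), (88, 127, 157), (96, 140, 174), (95, 138, 171), (89, 129, 160), (92, 134, 164), (53, 82, 128), (53, 83, 128), (52, 82, 128), (31, 34, 38), (36, 36, 37), (42, 43, 44), (68, 68, 72), (64, 65, 68), (58, 59, 61), (51, 53, 54), (55, 74, 105), (50, 76, 120), (33, 50, 77), (69, 107, 166), (71, 110, 175)]
w22 235 [(92, 132, 164), (73, 105, 131), (67, 98, 122), (92, 133, 164), (91, 132, 164), (90, 130, 162), (93, 135, 168), (76, 112, 147), (53, 82, 127), (52, 70, 99), (51, 52, 54), (52, 52, 56), (52, 54, 56), (52, 54, 56), (54, 55, 58), (53, 54, 58), (45, 46, 48), (55, 55, 58), (55, 56, 59), (54, 56, 58), (49, 51, 58), (69, 107, 166), (75, 115, 174), (141, 205, 240), (112, 161, 218), (112, 161, 219)]
w22 325 [(94, 136, 168), (91, 129, 161), (90, 131, 163), (94, 135, 168), (100, 144, 178), (77, 110, 137), (48, 48, 51), (54, 55, 58), (62, 63, 66), (57, 57, 61), (42, 43, 45), (42, 42, 44), (41, 41, 43), (46, 46, 50), (50, 51, 53), (54, 57, 59), (40, 41, 44), (48, 48, 51), (50, 51, 54), (50, 50, 54), (50, 66, 97), (74, 113, 176), (92, 138, 197), (141, 198, 233), (117, 170, 226), (117, 169, 225)]
```

```bash
python3 - <<'E'
from h import *
ps=np.array([.4137,.3691,.809]); 
for x,z in((.078,.2),(.078,.064),(.026,.064)): print(togo(place(ps,[[x,0,z]])[0],ps[2]+np.pi/2))
E
```

```text
(array([-7.71,  0.  ,  2.97]), np.float64(0.06421253753214273))
(array([-7.73, -0.  , 16.57]), np.float64(0.06421253753214273))
(array([-2.53,  0.  , 16.58]), np.float64(0.06421253753214273))
```

Emit:
play_rows --moves '[{"claw": 0,"delta_pos": [-4,0,0],"twist": 0},{"claw": 0,"delta_pos": [-7.7,0,3],"twist": 0},{"claw": 0,"delta_pos": [-7.7,0,8],"twist": 0},{"claw": 0,"delta_pos": [-7.7,0,13],"twist": 0},{"claw": 0,"delta_pos": [-7.7,0,16],"twist": 0},{"claw": 0,"delta_pos": [-7.7,0,16.5],"twist": 0},{"claw": 0,"delta_pos": [-6.5,0,16.5],"twist": 0},{"claw": 0,"delta_pos": [-5,0,16.5],"twist": 0},{"claw": 0,"delta_pos": [-4,0,16.5],"twist": 0},{"claw": 0,"delta_pos": [-3.3,0,16.5],"twist": 0}]'

```text
clock: 33.88
tcp_pos: [0.4382, 0.3942, 0.0668]
orientation: [0.001, -0.394, 0.919, 0.0]
wrist_force: [-0.7, 0.5, -0.7]
finger_gap: -0.0001
```

Emit:
play_rows --moves '[{"claw": 0,"delta_pos": [0.4,0,0],"twist": 0},{"claw": 0,"delta_pos": [0.8,0,0],"twist": 0},{"claw": 0,"delta_pos": [0.8,0,0],"twist": 0}]'

```text
clock: 34.25
tcp_pos: [0.4338, 0.3895, 0.0662]
orientation: [0.002, -0.394, 0.919, 0.0]
wrist_force: [1.7, 2.2, 2.1]
finger_gap: -0.0
```

Emit:
play_rows --moves '[{"claw": 0,"delta_pos": [0.3,0,0],"twist": 0},{"claw": 0,"delta_pos": [0.5,0,0],"twist": 0},{"claw": 0,"delta_pos": [0.5,0,0],"twist": 0}]'

```text
clock: 34.62
tcp_pos: [0.432, 0.3874, 0.0661]
orientation: [0.003, -0.394, 0.919, 0.001]
wrist_force: [6.5, 6.9, -3.0]
finger_gap: -0.0001
```

Emit:
play_rows --moves '[{"claw": 0,"delta_pos": [-1.5,0,0],"twist": 0},{"claw": 0,"delta_pos": [-4,0,-1],"twist": 0},{"claw": 0,"delta_pos": [-5,0,-7],"twist": 0},{"claw": 4,"delta_pos": [-5,0,-13],"twist": 0},{"claw": 8,"delta_pos": [-2,0,-16.4],"twist": 0},{"claw": 8,"delta_pos": [2.2,0,-16.4],"twist": 0},{"claw": 8,"delta_pos": [2.2,0,-16.4],"twist": 0}]'

```text
clock: 35.5
tcp_pos: [0.4112, 0.3669, 0.2293]
orientation: [-0.002, -0.394, 0.919, -0.0]
wrist_force: [0.7, 0.2, 0.1]
finger_gap: 0.0725
```

```bash
python3 - <<'E'
from h import *
i,im=shot('a'); cv2.imwrite('pics/w23.png',im[:,:,::-1])
print(get_state()['tcp_pos'])
ps=np.array([.4137,.3691,.809]); 
print(projw(i,place(ps,mould2stand([[.068,.02,.003],[.068,-.02,.003],[.068,.02,.015],[.068,-.02,.015],[.03,.122,.0],[.03,-.122,.0],[.03,.122,.02],[.03,-.122,.02]]))).round(0).tolist())
a=im[:,:,::-1].astype(int)
for c in (235,325,410):
    print(c,[tuple(v) for v in a[140:216:3,c-3:c+4].mean(axis=1).round(0).astype(int).tolist()])
E
```

```text
[0.41279835 0.36808323 0.22930622]
[[295.0, 182.0], [345.0, 182.0], [295.0, 197.0], [345.0, 197.0], [195.0, 179.0], [445.0, 179.0], [196.0, 200.0], [445.0, 200.0]]
235 [(70, 102, 126), (94, 135, 168), (94, 136, 168), (91, 130, 162), (67, 96, 119), (63, 92, 115), (89, 129, 161), (88, 129, 160), (90, 131, 161), (90, 132, 163), (95, 139, 172), (52, 81, 126), (51, 80, 125), (51, 79, 124), (45, 58, 84), (64, 64, 67), (63, 64, 68), (60, 61, 66), (61, 61, 65), (59, 60, 63), (59, 61, 64), (59, 66, 77), (53, 83, 128), (31, 50, 78), (69, 105, 163), (69, 106, 167)]
325 [(94, 136, 169), (92, 133, 167), (92, 135, 168), (91, 133, 164), (89, 127, 158), (89, 129, 161), (94, 135, 168), (97, 140, 174), (96, 137, 171), (91, 130, 161), (62, 92, 134), (54, 84, 130), (55, 85, 130), (53, 82, 127), (33, 34, 35), (22, 20, 22), (55, 57, 59), (66, 66, 69), (63, 64, 66), (57, 58, 61), (55, 55, 57), (54, 77, 114), (51, 78, 120), (62, 99, 155), (71, 110, 172), (89, 133, 191)]
410 [(138, 200, 238), (139, 201, 237), (137, 199, 235), (114, 164, 200), (92, 133, 164), (98, 141, 175), (87, 127, 157), (88, 127, 158), (88, 127, 157), (91, 130, 162), (49, 76, 119), (52, 80, 123), (51, 79, 123), (48, 75, 118), (63, 63, 63), (61, 61, 63), (60, 61, 64), (59, 60, 63), (59, 60, 63), (59, 61, 62), (59, 60, 60), (53, 82, 129), (44, 67, 103), (73, 113, 175), (73, 115, 179), (145, 212, 240)]
```

```bash
cat >> h.py <<'E'
def rayp(info,uv,z):
    W=info['world_to_cam']; v=W[:3,:3].T@np.r_[(uv[0]-info['cx'])/info['fx'],(uv[1]-info['cy'])/info['fy'],1]; o=-W[:3,:3].T@W[:3,3]; return o+v*(z-o[2])/v[2]
E
python3 - <<'E'
from h import *
T=imaging.camera_info('top')
for uv in [(332.6,249.5),(297.3,247),(350,216.7)]: print(rayp(T,uv,.098).round(3))
c=np.array([(280.7+370.6)/2,(188.7+284)/2]); print(rayp(T,c,.11).round(3))
t=rayp(T,c,.11); print(togo([t[0],t[1],.28],.8814+np.pi/2))
E
```

```text
[0.458 0.048 0.098]
[0.464 0.148 0.098]
[ 0.551 -0.001  0.098]
[0.495 0.068 0.11 ]
(array([ 16.09, -26.64,  -5.06]), np.float64(-4.088955775751856))
```

Emit:
play_rows --moves '[{"claw": 8,"delta_pos": [3,-5,-2],"twist": 0},{"claw": 8,"delta_pos": [6,-10,-5],"twist": -4},{"claw": 8,"delta_pos": [9,-15,-5],"twist": -4},{"claw": 8,"delta_pos": [12,-20,-5],"twist": -4},{"claw": 8,"delta_pos": [15,-25,-5],"twist": -4},{"claw": 8,"delta_pos": [16,-26.6,-5],"twist": -4},{"claw": 8,"delta_pos": [16,-26.6,-5],"twist": -4},{"claw": 8,"delta_pos": [16,-26.6,-5],"twist": -4}]'

```text
clock: 36.55
tcp_pos: [0.4963, 0.0708, 0.279]
orientation: [-0.0, -0.426, 0.905, 0.0]
wrist_force: [-0.2, 0.2, -0.8]
finger_gap: 0.08
```

```bash
cat >> h.py <<'E'
def tiles(i,im,z=.098):
    "light, non-felt blobs -> oriented rectangles on plane z (each spotter box is segmented)"
    out=[]
    for d in spotter.spot_in('wrist','cast0'):
        l,t,r,b=[int(v) for v in d['extent']]; 
        if d['conf']<.3: continue
        out.append((d['conf'],[l,t,r,b],ray(i,((l+r)/2,(t+b)/2),z).round(4)))
    return out
E
python3 - <<'E'
from h import *
i,im=shot('a'); cv2.imwrite('pics/w24.png',im[:,:,::-1]); print(get_state()['tcp_pos'],get_state()['joint_pos'])
for t in tiles(i,im): print(t)
print([(d['extent'],d['conf']) for d in spotter.spot_in('wrist','tray')])
cv2.imwrite('pics/w24z.png',cv2.resize(im[60:260,170:470],(780,520),interpolation=cv2.INTER_CUBIC)[:,:,::-1])
E
```

```text
[0.49622162 0.07100759 0.27911966] [-1.84439369e-02  1.59944488e-01 -3.61736309e-02  1.37521133e+00
  4.90602927e-04 -9.00343847e-01]
(0.72, [223, 138, 266, 180], array([0.5464, 0.0031, 0.098 ]))
(0.69, [363, 189, 402, 228], array([0.4657, 0.1422, 0.098 ]))
(0.68, [310, 120, 357, 168], array([0.4633, 0.0521, 0.098 ]))
[([197.9, 116.6, 435.2, 248.0], 0.74)]
```

View pics/w24.png

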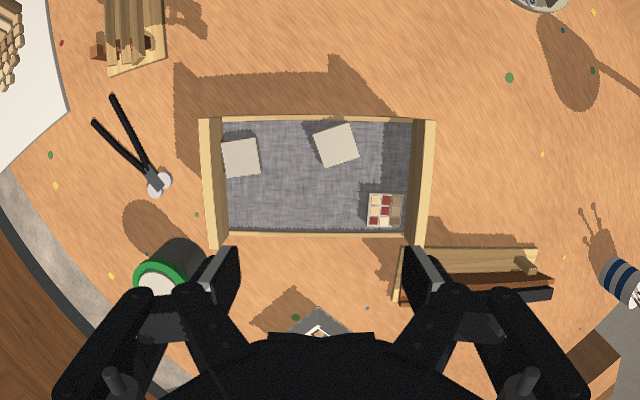

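```bash
python3 - <<'E'
from h import *
i=imaging.camera_info('wrist'); im=cv2.imread('pics/w24.png')
C={'A':[(222,143),(257,137),(261,172),(226,178)],'B':[(313,134),(348,122),(359,155),(325,168)],'C':[(368,194),(402,193),(403,226),(367,226)]}
for k,c in C.items():
    P=np.array([ray(i,u,.098)[:2] for u in c]); m=P.mean(0); e=P[1]-P[0]; print(k,m.round(4),'yaw deg',np.degrees(np.arctan2(e[1],e[0])).round(1)%90,'sides',[round(float(np.linalg.norm(P[j]-P[j-1])*1000),1) for j in range(4)])
T,S=imaging.camera_info('top'),imaging.camera_info('scene'); pe=[.5343,-.3529,-.5517]
print((proj(S,place(pe,[[.055,.15,.01],[-.055,.15,.01],[.055,-.15,.01]]))-[190,110])*2.6)
print((proj(T,place(pe,[[.055,.15,.01],[.055,-.15,.01]]))-[170,110])*2.2)
E
```

```text
A [ 5.484e-01 -2.000e-04] yaw deg 58.099999999999994 sides [39.0, 39.7, 38.1, 40.7]
B [0.4614 0.0549] yaw deg 69.9 sides [38.3, 38.5, 36.9, 38.7]
C [0.4641 0.146 ] yaw deg 52.400000000000006 sides [37.5, 38.5, 39.6, 42.3]
[[ 86.42954115 212.65422888]
 [168.69628963 190.05764745]
 [ 25.05667369  84.77031628]]
[[576.54968809 161.02249469]
 [763.33740518 276.96197978]]
```

```bash
python3 - <<'E'
from h import *
T,S=imaging.camera_info('top'),imaging.camera_info('scene')
t=lambda a: np.array(a)/2.2+[170,110]; s=lambda a: np.array(a)/2.6+[190,110]
print(fit([(proj,T,[[-.055,.15,.01],[-.055,-.15,.01],[.055,.15,.01]],t([(535,228),(722,345),(575,163)])),(proj,S,[[.055,.15,.01],[-.055,.15,.01]],s([(93,213),(170,188)]))],[.534,-.353,-.55]))
print(togo([.5416,.0040,.16],np.radians(58.1)),togo([.5416,.0040,.088],np.radians(58.1)))
E
```

```text
(array([ 0.53327173, -0.35191932, -0.54091535]), array([[-0.45343557,  0.8785182 ],
       [ 0.16634334,  0.01657025],
       [-0.05778944, -0.22241656],
       [-1.5646016 , -0.21391536],
       [ 0.31334336,  0.50533027]]))
(array([ 2.29, -7.78, 11.93]), np.float64(82.45662676656445)) (array([ 2.29, -7.78, 19.13]), np.float64(82.45662676656445))
```

Emit:
play_rows --moves '[{"claw": 6.5,"delta_pos": [1,-3,2],"twist": 10},{"claw": 6.5,"delta_pos": [2,-6,5],"twist": 20},{"claw": 6.5,"delta_pos": [2.3,-7.8,8],"twist": 30},{"claw": 6.5,"delta_pos": [2.3,-7.8,10],"twist": 40},{"claw": 6.5,"delta_pos": [2.3,-7.8,10],"twist": 50},{"claw": 6.5,"delta_pos": [2.3,-7.8,10],"twist": 60},{"claw": 6.5,"delta_pos": [2.3,-7.8,10],"twist": 70},{"claw": 6.5,"delta_pos": [2.3,-7.8,10],"twist": 80},{"claw": 6.5,"delta_pos": [2.3,-7.8,10],"twist": 82.5},{"claw": 6.5,"delta_pos": [2.3,-7.8,10],"twist": 82.5}]' --force 20

```text
clock: 37.95
tcp_pos: [0.5418, 0.0034, 0.1794]
orientation: [0.0, 0.275, 0.961, 0.0]
wrist_force: [-0.1, -0.8, -0.1]
finger_gap: 0.065
```

```bash
cat >> h.py <<'E'
def rect(i,im,box,z=.098,pad=5):
    "segment the tile in its box (Otsu on brightness), return world centre, yaw mod 90, size"
    l,t,r,b=[int(v) for v in box]; l,t=max(l-pad,0),max(t-pad,0); g=cv2.GaussianBlur(im[t:b+pad,l:r+pad].max(axis=2),(5,5),0)
    _,m=cv2.threshold(g,0,255,cv2.THRESH_OTSU); cs,_=cv2.findContours(m,cv2.RETR_EXTERNAL,cv2.CHAIN_APPROX_NONE)
    c=max(cs,key=cv2.contourArea)[:,0]+[l,t]; P=np.array([ray(i,u,z)[:2] for u in c],np.float32)*1000
    (cx,cy),(w,h),a=cv2.minAreaRect(P); return np.array([cx,cy])/1000,a%90,(round(w,1),round(h,1))
E
python3 - <<'E'
from h import *
i,im=shot('a'); cv2.imwrite('pics/w25.png',im[:,:,::-1]); print(get_state()['tcp_pos'],get_state()['joint_pos'][5])
for t in tiles(i,im): print(t, rect(i,im,t[1]))
r=R.from_quat(get_state()['orientation'][[1,2,3,0]]); print(r.as_matrix().round(2).tolist())
E
```

```text
[0.54180617 0.00319906 0.17938331] 0.41504449398713267
(0.61, [296, 184, 349, 242], array([0.5478, 0.0013, 0.098 ])) (array([ 0.54949408, -0.00091082]), 58.0627555847168, (39.2, 38.4))
(0.58, [397, 0, 456, 60], array([0.4685, 0.1413, 0.098 ])) (array([0.46906683, 0.1425027 ]), 48.99364471435547, (39.5, 28.7))
(0.58, [257, 296, 359, 340], array([ 0.6266, -0.063 ,  0.098 ])) (array([ 0.62266516, -0.06197647]), 57.95447540283203, (104.4, 52.3))
(0.56, [287, 47, 355, 112], array([0.4628, 0.0529, 0.098 ])) (array([0.45530161, 0.05386117]), 70.00778198242188, (45.7, 51.2))
[[-0.85, 0.53, 0.0], [0.53, 0.85, 0.0], [-0.0, 0.0, -1.0]]
```

Emit:
play_rows --moves '[{"claw": 6.5,"delta_pos": [-0.1,0.05,4],"twist": 0},{"claw": 6.5,"delta_pos": [-0.1,0.05,7],"twist": 0},{"claw": 6.5,"delta_pos": [-0.1,0.05,8.7],"twist": 0},{"claw": 6.5,"delta_pos": [-0.1,0.05,9.1],"twist": 0},{"claw": 2,"delta_pos": [-0.1,0.05,9.1],"twist": 0},{"claw": 2,"delta_pos": [-0.1,0.05,9.1],"twist": 0},{"claw": 2,"delta_pos": [-0.1,0.05,9.1],"twist": 0},{"claw": 2,"delta_pos": [-0.1,0.05,9.1],"twist": 0},{"claw": 2,"delta_pos": [-0.1,0.05,8.5],"twist": 0},{"claw": 2,"delta_pos": [-0.1,0.05,7],"twist": 0}]' --force 25

```text
clock: 39.3
tcp_pos: [0.5423, 0.0022, 0.1092]
orientation: [-0.001, 0.276, 0.961, -0.0]
wrist_force: [-0.6, 0.5, -0.4]
finger_gap: 0.0394
```

```bash
python3 - <<'E'
from h import *
pe=np.array([.5333,-.3519,-.541]); 
s,r=tool(); print(r.as_matrix()[:,0])
print(togo(place(pe,[[-.025,.085,.2]])[0],pe[2]+np.pi/2),s['joint_pos'])
E
```

```text
[-0.84730673  0.53110161  0.00154847]
(array([-15.37, -22.04,  -9.08]), np.float64(-1.0828751352041337)) [-1.43971095e-01  3.19720529e-01 -2.53776549e-01  9.99022193e-01
 -6.82611889e-05  4.15929288e-01]
```

Emit:
play_rows --moves '[{"claw": 2,"delta_pos": [0,0,-3],"twist": 0},{"claw": 2,"delta_pos": [0,0,-7],"twist": 0},{"claw": 2,"delta_pos": [-1,-2,-9],"twist": 0},{"claw": 2,"delta_pos": [-4,-6,-9],"twist": -1},{"claw": 2,"delta_pos": [-7,-10,-9],"twist": -1},{"claw": 2,"delta_pos": [-10,-14,-9],"twist": -1},{"claw": 2,"delta_pos": [-12.5,-18,-9],"twist": -1},{"claw": 2,"delta_pos": [-14.5,-21,-9],"twist": -1},{"claw": 2,"delta_pos": [-15.4,-22,-9],"twist": -1},{"claw": 2,"delta_pos": [-15.4,-22,-9],"twist": -1}]'

```text
clock: 40.55
tcp_pos: [0.5567, -0.2665, 0.1995]
orientation: [0.0, 0.268, 0.963, 0.0]
wrist_force: [-0.1, 0.0, -0.9]
finger_gap: 0.0389
```

```bash
python3 - <<'E'
from h import *
i,im=shot('a'); cv2.imwrite('pics/w26.png',im[:,:,::-1]); print(get_state()['tcp_pos'])
pe=np.array([.5333,-.3519,-.541]); print(togo(place(pe,[[-.025,.085,.2]])[0],pe[2]+np.pi/2))
g=cv2.cvtColor(im,cv2.COLOR_RGB2GRAY); L=cv2.createLineSegmentDetector().detect(g)[0][:,0]
A=R.from_euler('z',-pe[2]).as_matrix(); e=lambda uv,z:(A@(ray(i,uv,z)-[pe[0],pe[1],0])*1000).round(0)[:2]
for l in L:
    n=np.hypot(l[2]-l[0],l[3]-l[1])
    if n<45 or max(l[1],l[3])>330: continue
    a,b=e(l[:2],.01),e(l[2:],.01)
    if abs(a[0]-b[0])<.12*abs(a[1]-b[1]) or abs(a[1]-b[1])<.1*abs(a[0]-b[0]): print(l.round(0).astype(int).tolist(),'z10',a.tolist(),b.tolist(),'z40',e(l[:2],.04).tolist(),e(l[2:],.04).tolist(),'z71',e(l[:2],.071).tolist(),e(l[2:],.071).tolist())
E
```

```text
[ 0.55661186 -0.26547206  0.19947198]
(array([ 0.05, -0.11, -0.05]), np.float64(-0.07685066208917135))
[279, 239, 282, 288] z10 [53.0, 37.0] [121.0, 36.0] z40 [39.0, 41.0] [102.0, 41.0] z71 [25.0, 46.0] [81.0, 45.0]
[359, 284, 362, 238] z10 [116.0, 133.0] [51.0, 133.0] z40 [97.0, 129.0] [38.0, 129.0] z71 [77.0, 124.0] [24.0, 125.0]
[272, 204, 227, 205] z10 [10.0, 30.0] [10.0, -24.0] z40 [0.0, 35.0] [1.0, -14.0] z71 [-10.0, 40.0] [-9.0, -4.0]
[206, 204, 114, 202] z10 [9.0, -50.0] [7.0, -188.0] z40 [-1.0, -38.0] [-3.0, -163.0] z71 [-11.0, -25.0] [-12.0, -138.0]
[221, 218, 271, 218] z10 [27.0, -33.0] [25.0, 28.0] z40 [16.0, -22.0] [14.0, 33.0] z71 [4.0, -11.0] [3.0, 38.0]
[227, 186, 139, 186] z10 [-12.0, -22.0] [-14.0, -141.0] z40 [-20.0, -12.0] [-22.0, -121.0] z71 [-28.0, -2.0] [-29.0, -100.0]
[158, 233, 266, 238] z10 [48.0, -124.0] [51.0, 20.0] z40 [35.0, -105.0] [38.0, 26.0] z71 [22.0, -85.0] [24.0, 32.0]
[211, 228, 163, 227] z10 [40.0, -48.0] [40.0, -115.0] z40 [27.0, -36.0] [28.0, -96.0] z71 [15.0, -23.0] [15.0, -78.0]
[359, 237, 281, 237] z10 [50.0, 130.0] [49.0, 38.0] z40 [36.0, 
[... 1718 characters left out ...]
 z10 [-64.0, -119.0] [-60.0, 26.0] z40 [-67.0, -101.0] [-63.0, 31.0] z71 [-70.0, -82.0] [-67.0, 37.0]
[283, 226, 343, 227] z10 [36.0, 42.0] [37.0, 111.0] z40 [24.0, 46.0] [25.0, 109.0] z71 [12.0, 50.0] [13.0, 106.0]
[193, 163, 256, 160] z10 [-41.0, -61.0] [-42.0, 14.0] z40 [-46.0, -48.0] [-47.0, 20.0] z71 [-51.0, -34.0] [-52.0, 27.0]
[139, 163, 191, 160] z10 [-43.0, -137.0] [-43.0, -64.0] z40 [-47.0, -117.0] [-48.0, -51.0] z71 [-52.0, -96.0] [-53.0, -37.0]
[146, 208, 337, 211] z10 [14.0, -137.0] [17.0, 103.0] z40 [4.0, -117.0] [7.0, 102.0] z71 [-6.0, -96.0] [-3.0, 100.0]
[154, 190, 364, 192] z10 [-9.0, -119.0] [-5.0, 134.0] z40 [-16.0, -101.0] [-13.0, 130.0] z71 [-25.0, -81.0] [-22.0, 125.0]
```

```bash
cat >> h.py <<'E'
PE=np.array([.5316,-.3509,-.560])
def eas(x,y,z): return place(PE,[[x/1000,y/1000,z/1000]])[0]
E
python3 - <<'E'
from h import *
for w in [(-25,85,100),(-25,85,74),(-25.8,85,65),(-24.8,85,58),(-22.7,85,54)]: print(w,togo(eas(*w),PE[2]+np.pi/2))
i=imaging.camera_info('wrist'); s,r=tool()
# held tile corners expected (flat): x +8 forward = tool -x
print(projw(i,r.apply(np.array([[-.008+a*.02,b*.02,-.01+.0] for a in(-1,1) for b in(-1,1)]))+s['tcp_pos']).round(0).tolist())
E
```

```text
(-25, 85, 100) (array([ 0.08, -0.07,  9.95]), np.float64(1.011769148659397))
(-25, 85, 74) (array([ 0.08, -0.07, 12.55]), np.float64(1.011769148659397))
(-25.8, 85, 65) (array([ 0.16, -0.07, 13.45]), np.float64(1.011769148659397))
(-24.8, 85, 58) (array([ 0.06, -0.07, 14.15]), np.float64(1.011769148659397))
(-22.7, 85, 54) (array([-0.15, -0.08, 14.55]), np.float64(1.011769148659397))
[[282.0, 309.0], [359.0, 309.0], [278.0, 240.0], [363.0, 240.0]]
```

Emit:
play_rows --moves '[{"claw": 2,"delta_pos": [0.1,-0.1,4],"twist": 1},{"claw": 2,"delta_pos": [0.1,-0.1,8],"twist": 1},{"claw": 2,"delta_pos": [0.1,-0.1,11],"twist": 1},{"claw": 2,"delta_pos": [0.1,-0.1,12.2],"twist": 1},{"claw": 2,"delta_pos": [0.1,-0.1,12.7],"twist": 1}]' --force 20

```text
clock: 41.22
tcp_pos: [0.5554, -0.2653, 0.0724]
orientation: [-0.0, 0.276, 0.961, 0.0]
wrist_force: [-1.6, 2.1, 2.5]
finger_gap: 0.0391
```

Emit:
play_rows --moves '[{"claw": 2,"delta_pos": [0.05,0,0.4],"twist": 0},{"claw": 2,"delta_pos": [0.05,0,0.7],"twist": 0},{"claw": 2,"delta_pos": [0.05,0,0.7],"twist": 0}]'

```text
clock: 41.6
tcp_pos: [0.5551, -0.2652, 0.0679]
orientation: [0.001, 0.276, 0.961, 0.0]
wrist_force: [-4.1, 4.3, 8.0]
finger_gap: 0.0394
```

Emit:
play_rows --moves '[{"claw": 2,"delta_pos": [0,0,0.4],"twist": 0},{"claw": 2,"delta_pos": [-0.1,0,0.8],"twist": 0},{"claw": 2,"delta_pos": [-0.2,0,1.0],"twist": 0},{"claw": 2,"delta_pos": [-0.3,0,1.1],"twist": 0},{"claw": 2,"delta_pos": [-0.3,0,1.1],"twist": 0}]'

```text
clock: 42.22
tcp_pos: [0.5564, -0.2658, 0.0574]
orientation: [-0.001, 0.276, 0.961, 0.001]
wrist_force: [-9.0, 7.9, 13.8]
finger_gap: 0.0391
```

```bash
python3 - <<'E'
from h import *
i,im=shot('a'); cv2.imwrite('pics/w27.png',im[:,:,::-1]); s,r=tool(); print(s['tcp_pos'],s['wrist_force'])
g=cv2.cvtColor(im,cv2.COLOR_RGB2GRAY); L=cv2.createLineSegmentDetector().detect(g)[0][:,0]
for l in L:
    n=np.hypot(l[2]-l[0],l[3]-l[1])
    if n>25 and 255<min(l[0],l[2]) and max(l[0],l[2])<390 and 190<l[1]<330: print(l.round(0).astype(int).tolist())
for th in(0,20,40,50):
    c,sn=np.cos(np.radians(th)),np.sin(np.radians(th)); P=[]
    for a in(-12,28):
        for b in(-20,20): 
            x,z=a*c-4*sn,a*sn+4*c; P.append([-x/1000,b/1000,-.006-z/1000])
    print(th,projw(i,r.apply(np.array(P))+s['tcp_pos']).round(0).tolist())
E
```

```text
[ 0.55636417 -0.26585971  0.05737424] [-8.57386041  7.76873116 14.01431244]
[281, 231, 278, 316]
[362, 293, 361, 231]
[365, 239, 376, 279]
[267, 270, 277, 238]
[325, 272, 354, 250]
[361, 230, 281, 230]
[343, 316, 315, 335]
[272, 314, 272, 282]
[371, 274, 368, 307]
[369, 203, 301, 203]
[327, 310, 358, 310]
0 [[278.0, 240.0], [363.0, 240.0], [282.0, 309.0], [359.0, 309.0]]
20 [[279.0, 235.0], [362.0, 235.0], [280.0, 315.0], [361.0, 315.0]]
40 [[280.0, 233.0], [361.0, 233.0], [277.0, 315.0], [363.0, 315.0]]
50 [[281.0, 234.0], [360.0, 234.0], [276.0, 312.0], [365.0, 312.0]]
```

Emit:
play_rows --moves '[{"claw": 2,"delta_pos": [-0.1,0,0.2],"twist": 0},{"claw": 2,"delta_pos": [-0.1,0,0.35],"twist": 0},{"claw": 2,"delta_pos": [-0.1,0,0.35],"twist": 0},{"claw": 4.2,"delta_pos": [-0.1,0,0.3],"twist": 0},{"claw": 4.6,"delta_pos": [-0.1,0,0.2],"twist": 0},{"claw": 5,"delta_pos": [-0.1,0,0.0],"twist": 0},{"claw": 5,"delta_pos": [0.2,0,-0.8],"twist": 0},{"claw": 5.2,"delta_pos": [0.5,0,-3],"twist": 0},{"claw": 5.2,"delta_pos": [0.5,0,-7],"twist": 0},{"claw": 5.2,"delta_pos": [0.5,0,-10],"twist": 0},{"claw": 5.2,"delta_pos": [0.5,0,-10],"twist": 0}]'

```text
clock: 43.65
tcp_pos: [0.5547, -0.2661, 0.1576]
orientation: [0.003, 0.276, 0.961, -0.001]
wrist_force: [0.2, 0.2, -1.0]
finger_gap: 0.0523
```

```bash
cat >> h.py <<'E'
def easel_tile(i,y,th=50,dx=0,a0=0):
    "expected outer-face corners of a tile in place"
    t=np.radians(th); u=np.array([np.cos(t),np.sin(t)]); n=np.array([-np.sin(t),np.cos(t)])
    P=[]
    for a in (0,40):
        for b in(-20,20):
            q=np.array([-20,40])+a*u+14*n; P.append(eas(q[0],y+b,q[1]))
    return projw(i,np.array(P)).round(0).astype(int).tolist()
def seg(im,box,nmin=22):
    L=cv2.createLineSegmentDetector().detect(cv2.cvtColor(im,cv2.COLOR_RGB2GRAY))[0][:,0]; l,t,r,b=box
    return [v.round(0).astype(int).tolist() for v in L if np.hypot(v[2]-v[0],v[3]-v[1])>nmin and l<min(v[0],v[2]) and max(v[0],v[2])<r and t<min(v[1],v[3]) and max(v[1],v[3])<b]
E
python3 - <<'E'
from h import *
i,im=shot('a'); cv2.imwrite('pics/w28.png',im[:,:,::-1]); s,r=tool(); print(s['tcp_pos'])
for d in spotter.spot_in('wrist','cast0'): print(d)
for th in (30,40,50): print(th,easel_tile(i,85,th))
print(seg(im,(240,130,400,330)))
E
```

```text
[ 0.55382151 -0.26548658  0.15566314]
{'extent': [298.2, 181.3, 351.7, 234.8], 'conf': 0.62}
{'extent': [486.6, 1.6, 640.0, 113.5], 'conf': 0.16}
30 [[298, 194], [346, 194], [297, 242], [346, 242]]
40 [[298, 191], [346, 191], [296, 237], [347, 237]]
50 [[298, 189], [346, 189], [296, 231], [348, 231]]
[[271, 273, 259, 317], [268, 241, 270, 274], [382, 317, 370, 269], [371, 268, 373, 239], [354, 272, 349, 243], [298, 231, 346, 231], [376, 223, 348, 223], [250, 272, 263, 240], [378, 241, 391, 272], [297, 182, 296, 232], [346, 231, 347, 203], [272, 255, 339, 257], [309, 249, 272, 248], [391, 153, 307, 152], [323, 235, 287, 234], [341, 257, 318, 274], [286, 150, 388, 150], [296, 238, 347, 238], [396, 201, 349, 201], [344, 182, 299, 182], [349, 215, 398, 214], [242, 213, 279, 214], [348, 182, 399, 182], [258, 309, 254, 283], [387, 282, 384, 309], [299, 179, 329, 179]]
```

```bash
cat >> h.py <<'E'
def ladder(i,y,a):
    c=np.array([-20,40]); u=np.array([np.cos(np.radians(50)),np.sin(np.radians(50))]); n=np.array([-u[1],u[0]])
    lo=c+a*n; hi=c+np.sqrt(1600-a*a)*u; d=(hi-lo)/40; m=np.array([-d[1],d[0]]); rows=[]
    for q in (lo,lo+14*m,hi+14*m,hi): rows.append(projw(i,eas(q[0],y,q[1]))[0].round(1).tolist())
    return np.degrees(np.arctan2(d[1],d[0])).round(0),rows
E
python3 - <<'E'
from h import *
i=imaging.camera_info('wrist')
for a in (0,3,6,9,12): print(a,ladder(i,85,a))
im=cv2.imread('pics/w28.png'); print([im[r,315:330].mean(axis=0).round(0).astype(int).tolist() for r in range(170,246,2)])
E
```

```text
0 (np.float64(50.0), [[321.6, 201.8], [321.6, 192.7], [321.7, 235.9], [321.7, 243.7]])
3 (np.float64(46.0), [[321.6, 199.9], [321.7, 191.7], [321.7, 237.1], [321.7, 243.6]])
6 (np.float64(41.0), [[321.6, 198.0], [321.7, 190.7], [321.7, 238.0], [321.7, 243.2]])
9 (np.float64(37.0), [[321.6, 196.0], [321.7, 189.8], [321.7, 238.6], [321.7, 242.6]])
12 (np.float64(33.0), [[321.6, 194.0], [321.7, 188.9], [321.7, 239.1], [321.7, 241.7]])
[[119, 174, 216], [117, 171, 210], [118, 170, 212], [115, 168, 208], [114, 165, 204], [109, 159, 199], [148, 170, 187], [170, 189, 201], [170, 189, 201], [170, 189, 201], [171, 190, 202], [170, 189, 200], [170, 190, 201], [171, 190, 202], [172, 191, 202], [172, 191, 203], [172, 191, 202], [172, 191, 203], [172, 190, 202], [173, 192, 203], [172, 191, 203], [173, 192, 203], [173, 191, 204], [174, 192, 205], [174, 193, 204], [173, 192, 204], [174, 193, 205], [174, 193, 206], [174, 193, 205], [174, 193, 205], [176, 195, 206], [131, 144, 154], [75, 111, 139], [115, 167, 207], [101, 146, 182], [90, 129, 159], [91, 133, 166], [90, 131, 163]]
```

```bash
python3 - <<'E'
from h import *
i,im=shot('a'); cv2.imwrite('pics/w29.png',im[:,:,::-1])
print(get_state()['tcp_pos'],get_state()['qvel'].round(4))
for a in (0,6,12): print(a,ladder(i,85,a))
print(im[170:250,315:330].mean(axis=(1,2)).round(0).astype(int).tolist())
# ledge check beside the tile, y=40
for q in ((-20,40),(-36.9,54.1),(5.7,70.6),(-55,10)): print(q,[projw(i,eas(q[0],y,q[1]))[0].round(0).tolist() for y in(40,130)])
print([v for v in seg(im,(180,120,470,330),25) if abs(v[1]-v[3])<4])
E
```

```text
[ 0.55261426 -0.2646959   0.15346222] [ 0.0009  0.011  -0.0126 -0.0017  0.0014 -0.0002]
0 (np.float64(50.0), [[321.6, 201.8], [321.6, 192.7], [321.7, 235.9], [321.7, 243.7]])
6 (np.float64(41.0), [[321.6, 198.0], [321.7, 190.7], [321.7, 238.0], [321.7, 243.2]])
12 (np.float64(33.0), [[321.6, 194.0], [321.7, 188.9], [321.7, 239.1], [321.7, 241.7]])
[181, 180, 178, 174, 168, 175, 170, 166, 166, 166, 164, 162, 160, 157, 160, 175, 130, 178, 191, 185, 186, 186, 186, 187, 187, 187, 186, 188, 188, 187, 187, 188, 188, 188, 188, 188, 189, 187, 188, 189, 189, 189, 189, 189, 189, 189, 189, 190, 189, 190, 190, 190, 190, 191, 190, 191, 190, 191, 190, 190, 191, 191, 191, 191, 193, 193, 198, 135, 102, 115, 144, 164, 179, 134, 126, 129, 131, 129, 128, 127]
(-20, 40) [[270.0, 202.0], [373.0, 202.0]]
(-36.9, 54.1) [[267.0, 187.0], [377.0, 187.0]]
(5.7, 70.6) [[266.0, 243.0], [377.0, 243.0]]
(-55, 10) [[274.0, 157.0], [369.0, 157.0]]
[[272, 260, 339, 261], [298, 236, 346, 236], [376, 227, 348, 228], [391, 156, 278, 156], [339, 242, 367, 245], [202, 257, 231, 258], [308, 253, 272, 252], [213, 243, 249, 242], [227, 154, 388, 153], [348, 219, 373, 220], [396, 205, 349, 205], [349, 186, 402, 186], [271, 242, 338, 243], [346, 187, 299, 187], [351, 203, 394, 203], [356, 176, 389, 176], [186, 232, 282, 233], [193, 177, 262, 175]]
```

```bash
python3 - <<'E'
from h import *
for w in [(-75,85,100),(-65,85,59),(-33,85,59)]: print(w,togo(eas(*w),PE[2]+np.pi/2))
E
```

```text
(-75, 85, 100) (array([4.69, 0.08, 5.35]), np.float64(0.008927840727878333))
(-65, 85, 59) (array([3.69, 0.08, 9.45]), np.float64(0.008927840727878333))
(-33, 85, 59) (array([0.49, 0.08, 9.45]), np.float64(0.008927840727878333))
```

Emit:
play_rows --moves '[{"claw": 0,"delta_pos": [3,0,0],"twist": 0},{"claw": 0,"delta_pos": [4,0,4],"twist": 0},{"claw": 0,"delta_pos": [4,0,8],"twist": 0},{"claw": 0,"delta_pos": [4,0,9.4],"twist": 0},{"claw": 0,"delta_pos": [3,0,9.4],"twist": 0},{"claw": 0,"delta_pos": [2,0,9.4],"twist": 0},{"claw": 0,"delta_pos": [1.2,0,9.4],"twist": 0},{"claw": 0,"delta_pos": [0.8,0,9.4],"twist": 0},{"claw": 0,"delta_pos": [0.5,0,9.4],"twist": 0},{"claw": 0,"delta_pos": [0.5,0,9.4],"twist": 0}]'

```text
clock: 45.05
tcp_pos: [0.549, -0.2624, 0.0604]
orientation: [0.0, 0.276, 0.961, 0.0]
wrist_force: [-0.5, -0.0, -1.1]
finger_gap: -0.0005
```

```bash
python3 - <<'E'
from h import *
i,im=shot('a');s,r=tool(); print(s['tcp_pos'],s['wrist_force'],togo(eas(-33,85,59)))
E
```

```text
[ 0.54885276 -0.26229712  0.06031866] [0.3452744  0.73467811 0.43355788] (array([0.06, 0.08, 0.13]), None)
```

Emit:
play_rows --moves '[{"claw": 0,"delta_pos": [-0.2,0,0.1],"twist": 0},{"claw": 0,"delta_pos": [-0.4,0,0.1],"twist": 0},{"claw": 0,"delta_pos": [-0.4,0,0.1],"twist": 0}]'

```text
clock: 45.48
tcp_pos: [0.5498, -0.2628, 0.0596]
orientation: [-0.002, 0.276, 0.961, 0.001]
wrist_force: [-7.6, 3.8, 9.8]
finger_gap: -0.0001
```

Contact is firm at the expected flush position. Back off and check.

Emit:
play_rows --moves '[{"claw": 0,"delta_pos": [1,0,0],"twist": 0},{"claw": 0,"delta_pos": [3,0,-1],"twist": 0},{"claw": 0,"delta_pos": [3,0,-5],"twist": 0},{"claw": 3,"delta_pos": [0,0,-9.5],"twist": 0},{"claw": 6,"delta_pos": [-1,0,-9.5],"twist": 0},{"claw": 6,"delta_pos": [-1,0,-9.5],"twist": 0},{"claw": 6,"delta_pos": [-1,0,-9.5],"twist": 0}]'

```text
clock: 46.35
tcp_pos: [0.5594, -0.2688, 0.1525]
orientation: [-0.002, 0.276, 0.961, 0.001]
wrist_force: [-0.1, -0.1, 0.3]
finger_gap: 0.06
```

```bash
python3 - <<'E'
from h import *
i,im=shot('a'); cv2.imwrite('pics/w30.png',im[:,:,::-1])
print(get_state()['tcp_pos'])
for a in (0,6,12): print(a,ladder(i,85,a))
print(im[170:250,315:330].mean(axis=1).round(0).astype(int)[::2].tolist())
for q in ((-20,40),(-36.9,54.1),(5.7,70.6)): print(q,[projw(i,eas(q[0],y,q[1]))[0].round(0).tolist() for y in(40,130)])
print([v for v in seg(im,(240,150,420,250),22)])
E
```

```text
[ 0.55938187 -0.26884899  0.15260349]
0 (np.float64(50.0), [[321.5, 194.7], [321.5, 185.1], [321.6, 228.3], [321.6, 236.7]])
6 (np.float64(41.0), [[321.5, 190.7], [321.6, 182.9], [321.6, 230.3], [321.6, 236.2]])
12 (np.float64(33.0), [[321.5, 186.5], [321.6, 180.8], [321.6, 231.5], [321.5, 234.6]])
[[212, 170, 117], [208, 169, 116], [202, 163, 112], [198, 159, 110], [193, 155, 108], [164, 133, 92], [169, 136, 94], [136, 120, 98], [172, 163, 146], [172, 161, 145], [172, 162, 145], [172, 161, 145], [172, 160, 144], [172, 161, 145], [173, 161, 145], [172, 161, 145], [173, 162, 145], [172, 162, 145], [173, 162, 145], [172, 162, 145], [172, 162, 144], [173, 163, 146], [173, 163, 145], [172, 163, 145], [172, 163, 146], [173, 163, 146], [174, 163, 146], [173, 163, 146], [193, 181, 164], [136, 127, 113], [137, 129, 116], [135, 127, 114], [163, 143, 118], [159, 127, 87], [155, 126, 87], [167, 134, 93], [163, 132, 91], [162, 130, 90], [162, 130, 90], [159, 128, 88]]
(-20, 40) [[269.0, 195.0], [374.0, 195.0]]
(-36.9, 54.1) [[266.0, 179.0], [377.0, 179.0]]
(5.7, 70.6) [[265.0, 236.0], [378.0, 236.0]]
[[383, 221, 348, 221], [402, 238, 379, 238], [313, 235, 284, 230], [379, 235, 403, 235], [397, 198, 346, 198], [308, 248, 262, 246], [298, 186, 296, 226], [264, 211, 287, 212], [346, 185, 299, 185], [242, 235, 346, 236], [298, 227, 347, 227], [279, 178, 404, 178], [348, 212, 373, 211], [346, 233, 314, 234], [374, 211, 401, 211], [348, 195, 396, 196], [358, 169, 267, 169], [298, 182, 324, 182]]
```

```bash
python3 - <<'E'
from h import *
print(togo([.455,.057,.18],np.radians(69.9)),get_state()['joint_pos'][5])
E
```

```text
(array([26.16, 22.07, -2.64]), np.float64(-11.972427563429974)) -0.01756460408608934
```

Emit:
play_rows --moves '[{"claw": 6.5,"delta_pos": [0,0,-3],"twist": 0},{"claw": 6.5,"delta_pos": [4,3,-4],"twist": 0},{"claw": 6.5,"delta_pos": [8,7,-4],"twist": -5},{"claw": 6.5,"delta_pos": [12,11,-4],"twist": -12},{"claw": 6.5,"delta_pos": [16,15,-4],"twist": -12},{"claw": 6.5,"delta_pos": [20,18,-4],"twist": -12},{"claw": 6.5,"delta_pos": [24,21,-3],"twist": -12},{"claw": 6.5,"delta_pos": [26.2,22.1,-2.6],"twist": -12},{"claw": 6.5,"delta_pos": [26.2,22.1,-2.6],"twist": -12},{"claw": 6.5,"delta_pos": [26.2,22.1,-2.6],"twist": -12}]'

```text
clock: 47.65
tcp_pos: [0.4562, 0.0562, 0.1801]
orientation: [0.0, 0.174, 0.985, -0.0]
wrist_force: [0.7, -0.7, -0.5]
finger_gap: 0.0646
```

```bash
python3 - <<'E'
from h import *
i,im=shot('a'); cv2.imwrite('pics/w31.png',im[:,:,::-1]); print(get_state()['tcp_pos'])
for t in tiles(i,im): print(t, rect(i,im,t[1],pad=2))
print(seg(im,(250,140,390,290),25))
E
```

```text
[0.45652312 0.0559089  0.18025089]
(0.87, [398, 141, 463, 210], array([0.4631, 0.1441, 0.098 ])) (array([0.46916617, 0.14213155]), 48.88007354736328, (39.1, 28.3))
(0.62, [292, 185, 345, 237], array([0.4602, 0.053 , 0.098 ])) (array([0.46289929, 0.05391668]), 71.37706756591797, (38.8, 40.3))
[[384, 282, 387, 242], [254, 242, 257, 273], [295, 189, 296, 237], [347, 187, 297, 189], [346, 233, 347, 189], [298, 238, 346, 235], [282, 201, 267, 245], [296, 180, 310, 141]]
```

Emit:
play_rows --moves '[{"claw": 6.5,"delta_pos": [0.13,0,4],"twist": -1.4},{"claw": 6.5,"delta_pos": [0.13,0,7],"twist": -1.4},{"claw": 6.5,"delta_pos": [0.13,0,8.4],"twist": -1.4},{"claw": 6.5,"delta_pos": [0.13,0,8.8],"twist": -1.4},{"claw": 2,"delta_pos": [0.13,0,8.8],"twist": -1.4},{"claw": 2,"delta_pos": [0.13,0,8.8],"twist": -1.4},{"claw": 2,"delta_pos": [0.13,0,8.8],"twist": -1.4},{"claw": 2,"delta_pos": [0.13,0,8.8],"twist": -1.4},{"claw": 2,"delta_pos": [0.13,0,8.2],"twist": -1.4},{"claw": 2,"delta_pos": [0.13,0,6],"twist": -1.4},{"claw": 2,"delta_pos": [0.13,0,2],"twist": -1.4},{"claw": 2,"delta_pos": [0.13,0,-1],"twist": -1.4}]' --force 25

```text
clock: 49.25
tcp_pos: [0.4547, 0.0571, 0.1918]
orientation: [0.0, 0.162, 0.987, 0.0]
wrist_force: [0.8, 0.1, -0.1]
finger_gap: 0.0392
```

```bash
python3 - <<'E'
from h import *
print(togo(eas(-25,0,200),PE[2]+np.pi/2),togo(eas(-25,0,78),PE[2]+np.pi/2))
E
```

```text
(array([-17.91, -35.62,  -0.83]), np.float64(13.418845980592977)) (array([-17.91, -35.62,  11.37]), np.float64(13.418845980592977))
```

Emit:
play_rows --moves '[{"claw": 2,"delta_pos": [-1,-2,-1],"twist": 0},{"claw": 2,"delta_pos": [-3,-6,-1],"twist": 3},{"claw": 2,"delta_pos": [-5,-10.5,-1],"twist": 6},{"claw": 2,"delta_pos": [-7.5,-15,-1],"twist": 9},{"claw": 2,"delta_pos": [-10,-20,-1],"twist": 12},{"claw": 2,"delta_pos": [-12.5,-25,-1],"twist": 13.4},{"claw": 2,"delta_pos": [-15,-30,-1],"twist": 13.4},{"claw": 2,"delta_pos": [-17,-34,-1],"twist": 13.4},{"claw": 2,"delta_pos": [-17.9,-35.6,0],"twist": 13.4},{"claw": 2,"delta_pos": [-17.9,-35.6,4],"twist": 13.4},{"claw": 2,"delta_pos": [-17.9,-35.6,7],"twist": 13.4},{"claw": 2,"delta_pos": [-17.9,-35.6,7],"twist": 13.4}]'

```text
clock: 50.75
tcp_pos: [0.5085, -0.3349, 0.1171]
orientation: [-0.003, 0.276, 0.961, 0.002]
wrist_force: [0.2, -0.7, -0.4]
finger_gap: 0.0392
```

```bash
python3 - <<'E'
from h import *
i,im=shot('a'); cv2.imwrite('pics/w32.png',im[:,:,::-1]); s,r=tool(); print(s['tcp_pos'],s['wrist_force'])
print(projw(i,r.apply(np.array([[-.008+a*.02,b*.02,-.006] for a in(-1,1) for b in(-1,1)]))+s['tcp_pos']).round(0).tolist())
print(seg(im,(255,215,390,335),25))
for w in [(-25,0,77),(-25.8,0,68),(-24.8,0,61),(-22.7,0,57)]: print(w,togo(eas(*w),PE[2]+np.pi/2))
E
```

```text
[ 0.50960438 -0.33591038  0.11925345] [ 0.40398944 -0.32466573  0.15044756]
[[282.0, 309.0], [358.0, 309.0], [278.0, 241.0], [362.0, 241.0]]
[[281, 238, 282, 289], [359, 278, 361, 237], [281, 280, 274, 316], [367, 316, 359, 277], [282, 226, 354, 224], [364, 239, 373, 266], [266, 270, 276, 239], [362, 234, 282, 236], [287, 293, 320, 272], [325, 264, 359, 241], [272, 312, 271, 283], [351, 301, 322, 303], [370, 283, 368, 308]]
(-25, 0, 77) (array([-0.18, -0.11,  4.22]), np.float64(0.05824579237066985))
(-25.8, 0, 68) (array([-0.1 , -0.11,  5.12]), np.float64(0.05824579237066985))
(-24.8, 0, 61) (array([-0.2 , -0.11,  5.82]), np.float64(0.05824579237066985))
(-22.7, 0, 57) (array([-0.41, -0.11,  6.22]), np.float64(0.05824579237066985))
```

Emit:
play_rows --moves '[{"claw": 2,"delta_pos": [-0.4,-0.1,2.5],"twist": 0},{"claw": 2,"delta_pos": [-0.4,-0.1,3.9],"twist": 0},{"claw": 2,"delta_pos": [-0.35,-0.1,4.5],"twist": 0},{"claw": 2,"delta_pos": [-0.35,-0.1,5.0],"twist": 0},{"claw": 2,"delta_pos": [-0.4,-0.1,5.4],"twist": 0},{"claw": 2,"delta_pos": [-0.5,-0.1,5.8],"twist": 0},{"claw": 2,"delta_pos": [-0.6,-0.1,6.1],"twist": 0},{"claw": 2,"delta_pos": [-0.65,-0.1,6.3],"twist": 0},{"claw": 2,"delta_pos": [-0.65,-0.1,6.3],"twist": 0}]' --force 20

```text
clock: 51.92
tcp_pos: [0.5137, -0.3422, 0.0595]
orientation: [-0.001, 0.277, 0.961, -0.001]
wrist_force: [-9.4, 1.0, 10.1]
finger_gap: 0.0392
```

```bash
python3 - <<'E'
from h import *
i,im=shot('a'); cv2.imwrite('pics/w33.png',im[:,:,::-1]); s,r=tool(); print(s['tcp_pos'],s['wrist_force'],togo(eas(-22.7,0,57)))
print(seg(im,(255,205,390,335),22))
for a in(0,4,8,14): print(a,ladder(i,0,a))
E
```

```text
[ 0.513735   -0.34215001  0.05953242] [-8.5937106   0.56399351 10.1660784 ] (array([0.29, 0.21, 0.25]), None)
[[280, 231, 278, 306], [367, 317, 361, 280], [361, 279, 361, 231], [314, 310, 344, 310], [266, 272, 277, 239], [343, 314, 313, 314], [365, 239, 374, 270], [388, 271, 379, 249], [297, 295, 318, 279], [326, 272, 346, 256], [361, 229, 282, 228], [272, 314, 271, 283], [311, 310, 283, 310], [267, 283, 269, 307], [370, 279, 368, 304]]
0 (np.float64(50.0), [[324.3, 238.0], [324.5, 226.3], [324.7, 299.8], [324.5, 306.6]])
4 (np.float64(44.0), [[324.3, 234.8], [324.5, 225.1], [324.7, 302.3], [324.5, 306.3]])
8 (np.float64(38.0), [[324.4, 231.5], [324.6, 223.9], [324.7, 304.0], [324.5, 305.1]])
14 (np.float64(30.0), [[324.5, 226.3], [324.7, 222.3], [324.7, 305.0], [324.5, 302.0]])
```

Emit:
play_rows --moves '[{"claw": 2,"delta_pos": [0.1,0,0.25],"twist": 0},{"claw": 2,"delta_pos": [0.1,0,0.4],"twist": 0},{"claw": 4.2,"delta_pos": [0.1,0,0.3],"twist": 0},{"claw": 4.6,"delta_pos": [0.1,0,0.2],"twist": 0},{"claw": 5,"delta_pos": [0.1,0,0.0],"twist": 0},{"claw": 5,"delta_pos": [0.4,0,-0.8],"twist": 0},{"claw": 5.2,"delta_pos": [0.8,0,-3],"twist": 0},{"claw": 5.2,"delta_pos": [0.8,0,-7],"twist": 0},{"claw": 5.2,"delta_pos": [0.8,0,-9.5],"twist": 0},{"claw": 5.2,"delta_pos": [0.8,0,-9.5],"twist": 0},{"claw": 5.2,"delta_pos": [0.8,0,-9.5],"twist": 0}]'

```text
clock: 53.35
tcp_pos: [0.5083, -0.3372, 0.1516]
orientation: [-0.0, 0.276, 0.961, 0.0]
wrist_force: [-0.9, -0.7, -0.9]
finger_gap: 0.0525
```

```bash
cat >> h.py <<'E'
def check(y,name):
    i,im=shot('a'); cv2.imwrite(f'pics/{name}.png',im[:,:,::-1]); print('tcp',get_state()['tcp_pos'])
    for a in (0,6,12): print(a,ladder(i,y,a))
    c=projw(i,eas(-12,y,60))[0]; x=int(c[0]); print('centre px',c.round(0))
    print(seg(im,(x-60,int(c[1])-60,x+60,int(c[1])+50),22))
    print([(np.round(d['extent']).tolist(),d['conf']) for d in spotter.spot_in('wrist','cast0')])
E
python3 - <<'E'
from h import *
check(0,'w34')
for w in [(-75,0,100),(-65,0,59),(-33,0,59)]: print(w,togo(eas(*w),PE[2]+np.pi/2))
E
```

```text
tcp [ 0.50804803 -0.33697854  0.15102941]
0 (np.float64(50.0), [[321.5, 202.5], [321.6, 193.2], [321.6, 237.0], [321.6, 244.8]])
6 (np.float64(41.0), [[321.6, 198.6], [321.6, 191.3], [321.6, 239.1], [321.6, 244.3]])
12 (np.float64(33.0), [[321.6, 194.6], [321.6, 189.4], [321.6, 240.2], [321.6, 242.8]])
centre px [322. 219.]
[[334, 254, 303, 254], [295, 193, 293, 234], [272, 261, 368, 261], [343, 192, 297, 192], [296, 237, 344, 237], [344, 244, 369, 244], [271, 243, 312, 245], [342, 242, 297, 242], [344, 263, 314, 263], [313, 247, 343, 245], [306, 189, 341, 189], [374, 222, 348, 222]]
[([292.0, 192.0, 344.0, 245.0], 0.96), ([397.0, 192.0, 452.0, 243.0], 0.84)]
(-75, 0, 100) (array([4.74, 0.07, 5.09]), np.float64(0.012044923231968596))
(-65, 0, 59) (array([3.73, 0.07, 9.19]), np.float64(0.012044923231968596))
(-33, 0, 59) (array([0.53, 0.07, 9.18]), np.float64(0.012044923231968596))
```

```bash
python3 - <<'E'
from h import *
print(togo([.458,.151,.19],np.radians(52)),get_state()['joint_pos'][5])
E
```

```text
(array([30.15, 38.7 , -3.83]), np.float64(5.9264083959058524)) -0.15755404518252294
```

Emit:
play_rows --moves '[{"claw": 6.5,"delta_pos": [0,0,-3.8],"twist": 0},{"claw": 6.5,"delta_pos": [4,5,-3.8],"twist": 2},{"claw": 6.5,"delta_pos": [8,10,-3.8],"twist": 6},{"claw": 6.5,"delta_pos": [11.5,15,-3.8],"twist": 6},{"claw": 6.5,"delta_pos": [15.5,20,-3.8],"twist": 6},{"claw": 6.5,"delta_pos": [19.5,25,-3.8],"twist": 6},{"claw": 6.5,"delta_pos": [23.5,30,-3.8],"twist": 6},{"claw": 6.5,"delta_pos": [27,35,-3.8],"twist": 6},{"claw": 6.5,"delta_pos": [30.2,38.7,-3.8],"twist": 6},{"claw": 6.5,"delta_pos": [30.2,38.7,-3.8],"twist": 6},{"claw": 6.5,"delta_pos": [30.2,38.7,-3.8],"twist": 6}]'

```text
clock: 54.82
tcp_pos: [0.4577, 0.1506, 0.1895]
orientation: [-0.001, 0.326, 0.945, -0.001]
wrist_force: [0.1, 0.1, -0.1]
finger_gap: 0.065
```

```bash
python3 - <<'E'
from h import *
i,im=shot('a'); cv2.imwrite('pics/w35.png',im[:,:,::-1]); print(get_state()['tcp_pos'])
for t in tiles(i,im): print(t, rect(i,im,t[1],pad=2))
print(seg(im,(240,140,400,300),22))
E
```

```text
[0.45802259 0.15000623 0.18962081]
(0.92, [299, 185, 349, 236], array([0.4652, 0.148 , 0.098 ])) (array([0.46893909, 0.14233041]), 47.2536735534668, (39.1, 27.0))
(0.57, [158, 391, 170, 400], array([ 0.5445, -0.1869,  0.098 ])) (array([ 0.53786688, -0.18487679]), 4.088292121887207, (14.6, 47.6))
[[384, 279, 387, 244], [256, 256, 256, 283], [337, 187, 359, 188], [299, 186, 336, 187]]
```

Emit:
play_rows --moves '[{"claw": 6.5,"delta_pos": [0.1,0.28,4],"twist": 0},{"claw": 6.5,"delta_pos": [0.1,0.28,7.5],"twist": 0},{"claw": 6.5,"delta_pos": [0.1,0.28,9.3],"twist": 0},{"claw": 6.5,"delta_pos": [0.1,0.28,9.75],"twist": 0},{"claw": 2,"delta_pos": [0.1,0.28,9.75],"twist": 0},{"claw": 2,"delta_pos": [0.1,0.28,9.75],"twist": 0},{"claw": 2,"delta_pos": [0.1,0.28,9.75],"twist": 0},{"claw": 2,"delta_pos": [0.1,0.28,9.75],"twist": 0},{"claw": 2,"delta_pos": [0.1,0.28,9],"twist": 0},{"claw": 2,"delta_pos": [0.1,0.28,6],"twist": 0},{"claw": 2,"delta_pos": [0.1,0.28,2],"twist": 0},{"claw": 2,"delta_pos": [0.1,0.28,-1],"twist": 0}]' --force 25

```text
clock: 56.42
tcp_pos: [0.4592, 0.1539, 0.202]
orientation: [0.0, 0.326, 0.945, 0.0]
wrist_force: [-0.1, 0.5, 0.1]
finger_gap: 0.0389
```

```bash
python3 - <<'E'
from h import *
print(togo(eas(-25,-85,200),PE[2]+np.pi/2),togo(eas(-25,-85,120),PE[2]+np.pi/2))
E
```

```text
(array([-35.21, -44.01,   0.16]), np.float64(-5.963589822480145)) (array([-35.21, -44.02,   8.16]), np.float64(-5.963589822480145))
```

Emit:
play_rows --moves '[{"claw": 2,"delta_pos": [-1.5,-2,0],"twist": 0},{"claw": 2,"delta_pos": [-5,-6,0],"twist": -1},{"claw": 2,"delta_pos": [-9,-11,0],"twist": -2},{"claw": 2,"delta_pos": [-13,-16,0],"twist": -3},{"claw": 2,"delta_pos": [-17,-21,0],"twist": -4},{"claw": 2,"delta_pos": [-21,-26,0],"twist": -5},{"claw": 2,"delta_pos": [-25,-31,0],"twist": -6},{"claw": 2,"delta_pos": [-29,-36,0],"twist": -6},{"claw": 2,"delta_pos": [-32.5,-40.5,0],"twist": -6},{"claw": 2,"delta_pos": [-34.5,-43.2,0],"twist": -6},{"claw": 2,"delta_pos": [-35.2,-44,3],"twist": -6},{"claw": 2,"delta_pos": [-35.2,-44,8.2],"twist": -6}]'

```text
clock: 57.92
tcp_pos: [0.4662, -0.4126, 0.1192]
orientation: [0.002, 0.277, 0.961, -0.001]
wrist_force: [0.8, -0.2, -0.7]
finger_gap: 0.0389
```

Emit:
play_rows --moves '[{"claw": 2,"delta_pos": [0,0,0],"twist": 0},{"claw": 2,"delta_pos": [0,0,0],"twist": 0}]'

```text
clock: 58.18
tcp_pos: [0.4656, -0.41, 0.1198]
orientation: [0.0, 0.276, 0.961, -0.0]
wrist_force: [0.2, 0.2, 0.5]
finger_gap: 0.0391
```

```bash
python3 - <<'E'
from h import *
i,im=shot('a'); cv2.imwrite('pics/w36.png',im[:,:,::-1]); s,r=tool(); print(s['tcp_pos'],s['wrist_force'])
print(projw(i,r.apply(np.array([[-.008+a*.02,b*.02,-.006] for a in(-1,1) for b in(-1,1)]))+s['tcp_pos']).round(0).tolist())
print(seg(im,(255,215,390,335),25))
for w in [(-25,-85,77),(-25.8,-85,68),(-24.8,-85,61),(-22.7,-85,57)]: print(w,togo(eas(*w),PE[2]+np.pi/2))
E
```

```text
[ 0.46610034 -0.41055852  0.12063593] [-0.3545703   0.28443797  0.25894816]
[[283.0, 306.0], [357.0, 306.0], [278.0, 239.0], [362.0, 239.0]]
[[281, 236, 282, 271], [366, 315, 358, 273], [358, 275, 360, 238], [267, 271, 277, 238], [364, 239, 374, 270], [283, 223, 358, 227], [348, 300, 321, 302], [359, 237, 332, 236], [319, 302, 280, 299], [369, 287, 369, 312], [339, 222, 389, 222]]
(-25, -85, 77) (array([0.13, 0.04, 4.36]), np.float64(0.046264745385400374))
(-25.8, -85, 68) (array([0.22, 0.04, 5.26]), np.float64(0.046264745385400374))
(-24.8, -85, 61) (array([0.12, 0.04, 5.96]), np.float64(0.046264745385400374))
(-22.7, -85, 57) (array([-0.09,  0.04,  6.36]), np.float64(0.046264745385400374))
```

Emit:
play_rows --moves '[{"claw": 2,"delta_pos": [-0.1,0,2.5],"twist": 0},{"claw": 2,"delta_pos": [-0.1,0,4.0],"twist": 0},{"claw": 2,"delta_pos": [-0.05,0,4.65],"twist": 0},{"claw": 2,"delta_pos": [-0.05,0,5.15],"twist": 0},{"claw": 2,"delta_pos": [-0.1,0,5.55],"twist": 0},{"claw": 2,"delta_pos": [-0.2,0,5.95],"twist": 0},{"claw": 2,"delta_pos": [-0.3,0,6.25],"twist": 0},{"claw": 2,"delta_pos": [-0.35,0,6.45],"twist": 0},{"claw": 2,"delta_pos": [-0.25,0,6.7],"twist": 0},{"claw": 2,"delta_pos": [-0.25,0,6.85],"twist": 0}]' --force 20

```text
clock: 59.48
tcp_pos: [0.4672, -0.4117, 0.0531]
orientation: [0.001, 0.276, 0.961, -0.001]
wrist_force: [-7.2, 6.1, 23.4]
finger_gap: 0.0389
```

Emit:
play_rows --moves '[{"claw": 4.2,"delta_pos": [0,0,-0.1],"twist": 0},{"claw": 4.6,"delta_pos": [0,0,-0.2],"twist": 0},{"claw": 5,"delta_pos": [0,0,-0.4],"twist": 0},{"claw": 5,"delta_pos": [0.3,0,-1.2],"twist": 0},{"claw": 5.2,"delta_pos": [0.7,0,-3.4],"twist": 0},{"claw": 5.2,"delta_pos": [0.7,0,-7],"twist": 0},{"claw": 5.2,"delta_pos": [0.7,0,-9.9],"twist": 0},{"claw": 5.2,"delta_pos": [0.7,0,-9.9],"twist": 0},{"claw": 5.2,"delta_pos": [0.7,0,-9.9],"twist": 0}]'

```text
clock: 60.6
tcp_pos: [0.4609, -0.4072, 0.1482]
orientation: [-0.0, 0.276, 0.961, 0.0]
wrist_force: [0.4, -0.2, -0.1]
finger_gap: 0.052
```

```bash
python3 - <<'E'
from h import *
check(-85,'w37')
for w in [(-75,-85,100),(-65,-85,59),(-33,-85,59)]: print(w,togo(eas(*w),PE[2]+np.pi/2))
E
```

```text
tcp [ 0.46060701 -0.40686332  0.14757991]
0 (np.float64(50.0), [[320.9, 207.0], [320.9, 197.9], [320.9, 242.5], [320.9, 250.1]])
6 (np.float64(41.0), [[320.9, 203.2], [321.0, 196.0], [320.9, 244.6], [320.9, 249.6]])
12 (np.float64(33.0), [[320.9, 199.2], [321.0, 194.3], [320.9, 245.7], [320.9, 248.0]])
centre px [321. 224.]
[[273, 251, 318, 249], [319, 249, 369, 248], [298, 265, 368, 265], [359, 257, 336, 257], [269, 223, 292, 228], [343, 246, 294, 246], [334, 197, 297, 197], [296, 241, 344, 241], [338, 164, 314, 164]]
[([294.0, 196.0, 349.0, 249.0], 0.8), ([394.0, 195.0, 447.0, 248.0], 0.66)]
(-75, -85, 100) (array([4.43, 0.01, 4.74]), np.float64(0.009180755668012353))
(-65, -85, 59) (array([3.42, 0.  , 8.84]), np.float64(0.009180755668012353))
(-33, -85, 59) (array([0.22, 0.  , 8.83]), np.float64(0.009180755668012353))
```

Emit:
play_rows --moves '[{"claw": 5.2,"delta_pos": [2,2,-3],"twist": 0},{"claw": 5.2,"delta_pos": [5,5,-7],"twist": 0},{"claw": 5.2,"delta_pos": [7,8.5,-10],"twist": 0},{"claw": 5.2,"delta_pos": [7,8.5,-10],"twist": 0},{"claw": 5.2,"delta_pos": [7,8.5,-10],"twist": 0}]'

```text
clock: 61.32
tcp_pos: [0.4468, -0.2983, 0.2476]
orientation: [-0.001, 0.276, 0.961, 0.0]
wrist_force: [-0.7, 0.4, -0.9]
finger_gap: 0.0518
```

```bash
python3 - <<'E'
from h import *
i,im=shot('a'); cv2.imwrite('pics/w38.png',im[:,:,::-1]); print(get_state()['tcp_pos'])
print([(np.round(d['extent']).tolist(),d['conf']) for d in spotter.spot_in('wrist','cast0')])
for y in(85,0,-85): print(y,easel_tile(i,y),ladder(i,y,0),ladder(i,y,8))
print([v for v in seg(im,(100,150,560,330),25) if abs(v[1]-v[3])<4])
for c in('top','scene'):
    imaging.read_camera(c)
    for n in('cast0','mould','tray','tub','glue_pot','nippers'): print(c,n,[(np.round(d['extent']).tolist(),round(d['conf'],2)) for d in spotter.spot_in(c,n)[:4]])
E
```

```text
[ 0.44663933 -0.29853896  0.24718367]
[([300.0, 229.0, 337.0, 264.0], 0.95), ([234.0, 226.0, 268.0, 263.0], 0.86), ([201.0, 198.0, 446.0, 277.0], 0.62)]
85 [[375, 230], [407, 230], [378, 261], [411, 260]] (np.float64(50.0), [[389.2, 235.4], [391.4, 230.2], [395.0, 260.8], [392.5, 265.2]]) (np.float64(38.0), [[390.4, 232.5], [392.9, 229.3], [395.1, 262.5], [392.4, 264.6]])
0 [[304, 231], [338, 231], [303, 262], [339, 262]] (np.float64(50.0), [[321.1, 236.0], [321.1, 230.7], [321.1, 262.0], [321.1, 266.4]]) (np.float64(38.0), [[321.1, 233.0], [321.1, 229.8], [321.1, 263.7], [321.1, 265.7]])
-85 [[235, 230], [267, 230], [231, 260], [264, 261]] (np.float64(50.0), [[253.0, 235.3], [250.8, 230.1], [247.2, 260.7], [249.6, 265.1]]) (np.float64(38.0), [[251.8, 232.4], [249.3, 229.2], [247.1, 262.4], [249.7, 264.5]])
[[228, 253, 199, 251], [368, 269, 333, 269], [434, 201, 213, 201], [197, 226, 381, 227], [304, 261, 337, 261], [214, 198, 431, 199], [409, 248, 441, 246], [301, 252, 272, 253], [364, 239, 337, 238], [337, 249, 367, 248], [437, 237, 408, 238], [272, 264, 301, 265], [382, 227, 442, 
[... 551 characters left out ...]
, 285.0], 0.73)]
top tub [([207.0, 146.0, 269.0, 193.0], 0.65), ([189.0, 227.0, 254.0, 296.0], 0.4)]
top glue_pot [([316.0, 123.0, 348.0, 159.0], 0.74), ([280.0, 187.0, 373.0, 282.0], 0.63)]
top nippers [([367.0, 160.0, 425.0, 180.0], 0.76)]
scene cast0 [([226.0, 144.0, 237.0, 155.0], 0.49), ([221.0, 128.0, 227.0, 140.0], 0.47)]
scene mould [([394.0, 191.0, 474.0, 227.0], 0.82), ([201.0, 128.0, 256.0, 197.0], 0.3)]
scene tray [([291.0, 153.0, 380.0, 226.0], 0.94)]
scene tub [([339.0, 242.0, 411.0, 305.0], 0.71), ([292.0, 156.0, 379.0, 226.0], 0.32)]
scene glue_pot [([260.0, 222.0, 292.0, 267.0], 0.87)]
scene nippers [([216.0, 197.0, 265.0, 229.0], 0.74), ([337.0, 244.0, 411.0, 305.0], 0.64)]
```

All three tiles match the flush position (front edges at row 230, tops at 261, as predicted). The mould's boxes are back within about 1 px of the start, and the bystanders are where they were. Handing in.

```bash
python3 -c "
from workcell import env
print(env.hand_in())"
```

```text
the job is handed in; nothing more can be done
None
```

The job is handed in: all three tiles stand on the easel and the empty mould is back in its stand. The hand-in reports no verdict. The pocket at y = +26 mm was empty from the start, so there was no cast1.

**What I did:**
- **Knocking out:** The tool only points straight down, so I tipped the mould mouth down by pivoting its tongue in the jaws against the tray's end boards. The tiles dropped as it tipped onto the boards, with no separate raps. I did not see the moment they fell. Afterwards all three showed in the tray, two stone face down and one stone face up.
- **Returning the mould:** It slipped out of the jaws beside the stand. I re-gripped it, tipped it onto its back on the bench, picked it up by the tongue, let it drop over the back board into the trough and pushed it home.
- **Placing the tiles:** I tilted each tile against the slats and released it at about y = +85, 0 and −85 mm along the easel. The first one stood off at the bottom and needed a push to lie flat.

**Last checks:**
- **Tiles:** Edges in the wrist camera match a tile lying flat at 50° to within about 1–3 pixels. In the last overall view, edge lines confirmed two tiles. The third (y = −85) showed only as a detector box in the right place, but its edges had matched right after I placed it.
- **Mould:** Its boxes in the top and scene views are within 1–2 pixels of the start.
- **Tray:** It was knocked about 3 cm aside during the run, as announced. I did not measure whether it stands flat.
- **Tub, glue pot and nippers:** Tub and pot boxes match the start within about 4 pixels in both views. The nippers could only be compared in the scene view, where they match within about 2 pixels.
- **Limit:** I had used all 16 picture views before placing any tile, so everything after that rests on computed edges and the detector, not on looking.

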